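# Set washed power modules to dry

### The arm

A 6-joint arm with a two-finger parallel gripper is mounted at the origin on the work surface. World frame = base frame: x ahead of the robot, y to its left, z up, the work surface at z = 0. Lengths are in mm, angles in rad, forces in N, time in s.
With the tool pointing down it reaches from about 350 to 975 mm from the base axis. Payload 7.1 kg.
Tool frame: the origin (TCP) lies between the finger pads; the fingertips stand 17 mm ahead of it and the grasp point (between the pads) lies 2 mm behind it; z points along the fingers, y is the line along which they close (so a half turn about z gives the same grasp; the last joint's range is limited). The gripper opens to 88 mm and grips with 3 to 60 N. Pads are 20 mm wide; open, the fingers measure 115 mm over their backs; the gripper's body (75 mm by 178 mm) begins 61 mm behind the grasp point.
Start: joints at [-1.166, 0.423, 1.63, -0, 1.089, -0.019], TCP at [257.032, -569.684, 239.675] pointing down, gripper open.
Joint ranges: [-3, 3], [-0.9, 2.11], [0.09, 2.58], [-1.31, 4.45], [0.11, 2.69], [-2.54, 2.54]. Speed limits (rad/s): [2.39, 2.39, 3.01, 3.14, 3.14, 3.14].

### API

Orientations are given as a rotation vector (axis times angle).
In Python, from workcell import ctrl gives the robot as it stands.
- The arm moves only by the shell command python3 jog.py [OPENING], which reads ROWS from standard input. ROWS is one flat JSON list of numbers that holds 1 to 5 rows one after another, with no inner brackets; each row has 6 numbers: dx, dy, dz in mm, then a rotation vector rx, ry, rz in rad; each row shifts and turns the commanded pose from where the row before left it, along the tool's axes as they then stand; what a row does not reach is not made up. A row lasts 1/12 s, in which the tool goes at most 41.7 mm and 0.125 rad, less where a joint would pass 70% of its speed; a pose out of reach is approached as far as the arm can. OPENING is the finger opening in mm, set as the command begins (- or left out keeps the last). The fingers move at their own pace and stop on an object; the grip force is fixed at half the most. Time passes only in rows, so rows that do not move let the fingers close. It prints the time, the measured TCP pose, the force, the opening and the grip force at its end. Input that does not fit is refused with a message, and nothing moves.
- ctrl.get_obs(): the state, without advancing time (a new reading comes with each control period).
- ctrl.get_image(name): name is "scene" or "top" or "wrist"; returns a dict with "img" (384x512x3 uint8, red, green, blue), "fx", "fy", "cx", "cy" (pixels), "R" (3x3) and "t" (3): a world point X has camera coordinates R X + t. Camera axes: x right, y down, z forward; pixel columns grow to the right and rows downward; lengths in mm; the calibration is good to about 2 mm. A picture is of the moment at which its call begins. There is no depth.
- ctrl.close_job(): hands the job in; it is judged then, once.
The state is a dict: "t": time; "qpos": joint angles; "qvel": joint speeds; "joint_torque": joint torques, N m; "ee_pos": TCP position; "orientation": TCP orientation; "ft_force": force on the tool from outside, world axes, zero at the start; "moment": the same for the moment, N m; "width": finger opening in mm; "grasp_force": force on a finger pad.
Only numpy, scipy, OpenCV 4.12 (cv2) and the standard library are available. Lean on these libraries where they do the work, as an engineer would, in place of code of your own. Each camera call takes 0.05 s, during which the arm holds its last target. There are 200 camera calls.

### The job

Get the washed power modules drying: swing the folded back rail of the drying rack up and over to its stop, then lean every module back against it, plain end down on the ledge behind the lip, white connector end up, components facing out, side by side without touching. Only once all of them stand, flip the fume extractor's red switch fully over to on. The modules are delicate, so never squeeze or press one with more than 50 newtons, and leave the tin, the solder spool and the loupe where they are.

Things in the scene. Friction and masses are not known exactly. Their poses are not given: they have to be found in the camera images.
- rack: Folding drying rack, fixed. Origin on the bench, mid-length, straight below the hinge line of its back rail; x to its back (away from the side where modules stand), y along its length (420 mm), z up. Dark end cheeks at y = -205 and +205 mm, up to 40 mm high, with feet from x = -40 to +90 mm; open between them. Modules lean about 50 deg from level; room for four, 90 mm apart.
- ledge_mid (a point): Point on the ledge's top where a module's foot edge belongs, mid-length (rack x = -12, y = 0, z = 8 mm). The aluminium ledge runs along the rack's y, 400 mm long, from x = -30 to +6 mm, top 8 mm above the bench; at its front edge a lip, x = -30 to -25 mm, top 20 mm above the bench.
- back (a joint): Hinge of the back rail, rad, 0 to 2.4. Hinge line along the rack's y at x = 0, 28 mm high; rail 72 mm from it. 0: folded level in front of the ledge. At angle a the rail is at rack x = -72 cos(a) mm, height 28 + 72 sin(a) mm: up and over to the back. 2.4 is the stop (x = +53, height 77 mm). A stiff hinge (friction 0.12 N m) keeps it where it is left. Starts 0 to 0.3.
- rail_mid (a point): Middle of the back rail, on its axis: a round bar 380 mm long with a red sleeve, 10 mm thick, carried by an 8 mm arm at each end (rack y = -190 and +190 mm). It can be pinched front to back from above; it moves and turns with the hinge.
- module1: Power module (may be absent), 0.16 to 0.26 kg: aluminium plate 120 x 56 x 12 mm (x, y, z) with a green board (to 15 mm) carrying fins, a capacitor (to 34 mm) and, at the +x end, a firm white connector 16 x 40 mm, 15 to 29 mm up, centred at x = +44 mm. Origin: centre of the plate's underside; x to the connector end, z out of the component side. Starts flat, components up, its long edges free.
- module1_foot (a point): Middle of the lower back edge of module1's plain end: 60 mm from its origin along -x, on the underside.
- module2: Power module (may be absent), 0.16 to 0.26 kg: aluminium plate 120 x 56 x 12 mm (x, y, z) with a green board (to 15 mm) carrying fins, a capacitor (to 34 mm) and, at the +x end, a firm white connector 16 x 40 mm, 15 to 29 mm up, centred at x = +44 mm. Origin: centre of the plate's underside; x to the connector end, z out of the component side. Starts flat, components up, its long edges free.
- module2_foot (a point): Middle of the lower back edge of module2's plain end: 60 mm from its origin along -x, on the underside.
- module3: Power module (may be absent), 0.16 to 0.26 kg: aluminium plate 120 x 56 x 12 mm (x, y, z) with a green board (to 15 mm) carrying fins, a capacitor (to 34 mm) and, at the +x end, a firm white connector 16 x 40 mm, 15 to 29 mm up, centred at x = +44 mm. Origin: centre of the plate's underside; x to the connector end, z out of the component side. Starts flat, components up, its long edges free.
- module3_foot (a point): Middle of the lower back edge of module3's plain end: 60 mm from its origin along -x, on the underside.
- module4: Power module (may be absent), 0.16 to 0.26 kg: aluminium plate 120 x 56 x 12 mm (x, y, z) with a green board (to 15 mm) carrying fins, a capacitor (to 34 mm) and, at the +x end, a firm white connector 16 x 40 mm, 15 to 29 mm up, centred at x = +44 mm. Origin: centre of the plate's underside; x to the connector end, z out of the component side. Starts flat, components up, its long edges free.
- module4_foot (a point): Middle of the lower back edge of module4's plain end: 60 mm from its origin along -x, on the underside.
- extractor: Black fume extractor right of the rack, fixed: housing 190 x 85 x 225 mm (x, y, z), handle to 255 mm, hood out to y = +60 mm. Origin on the bench under its middle. At its -x end a grey control pod, x = -97 to -247 mm, 110 mm wide, 45 mm high; the switch stands on it at x = -185 mm, y = 0, in a collar 24 mm wide, 10 mm high.
- switch (a joint): Toggle switch on the extractor's pod, rad, 0 to 1.0: 0 is off (leaning to the extractor's +y side, towards the rack), 1.0 fully on (leaning to its -y side). Pivot at extractor x = -185, y = 0, z = 52 mm, about its x direction; it stays where it is left and needs 1 to 2 N at the tip.
- switch_tip (a point): Upper end of the toggle, a straight bat handle with a red sleeve 13 mm thick, 50 mm from its pivot; upright it would reach 108 mm above the bench.
- tin: Blue flux tin, 63 mm across, 24 mm high, loose: leave it. Origin at the centre of its underside.
- loupe: Glass loupe with a black top, 56 mm across, 52 mm high, loose: leave it. Origin at the centre of its underside.
- spool: Blue solder spool on a dark steel holder, 75 x 85 mm and 83 mm high, loose: leave it. Origin at the centre of its underside.

How it is judged:
By the outcome, as a careful person would: the job done as asked, in the order asked, and still so for the second after the job is handed in, with the robot touching nothing.
Of module1, module2, module3, module4 only 3 to 4 are there at a start; the rules pass over those that are not, and their reading is None.
At some moment in a run one of module1, module2, module3, module4 may be knocked a few centimetres aside while the robot is not near it.
Once in a run the grip may slacken for a moment while it holds something.
It also fails if it takes over 210 s, if anything falls off the work surface, if the arm or the gripper's body presses on something with over 40 N, if the wrist force passes 120 N, or if a joint passes its speed limit or range.

## Working session

There is one attempt and no reset: what is moved stays moved. The work goes in short steps, Python scripts to look and compute and a shell command to move; the robot and the scene stay as the last step left them, time stands still between calls to the robot, and variables do not carry over. Pictures are saved under pics/ and viewed, at most 14 in all, crops included, and the job is handed in when it is done.

```bash
ls; mkdir -p pics; python3 - <<'E'
from workcell import ctrl
import cv2,numpy as np
for n in ["scene","top"]:
    d=ctrl.get_image(n); cv2.imwrite(f"pics/{n}0.png",d["img"][:,:,::-1]); print(n,d["fx"],d["cx"],d["cy"],np.round(d["R"],3).tolist(),np.round(d["t"],1), np.round(-np.array(d["R"]).T@d["t"],0))
o=ctrl.get_obs(); print({k:np.round(v,3) for k,v in o.items()})
E
```

```text
jog.py
pics
workcell.py
scene 442.34553354310776 259.2112490452201 196.27829470863912 [[0.277, 0.961, -0.004], [0.762, -0.222, -0.609], [-0.586, 0.165, -0.793]] [-137.6 -355.  1635.6] [1267. -217. 1081.]
top 392.2764128760464 252.62640514671014 193.67889168719495 [[-0.02, -1.0, -0.005], [-0.997, 0.02, -0.077], [0.077, 0.004, -0.997]] [ -18.2  528.3 1091.1] [ 442.  -33. 1128.]
{'t': np.float64(0.1), 'qpos': array([-1.166,  0.424,  1.631, -0.   ,  1.089, -0.019]), 'qvel': array([-0.003, -0.002, -0.002, -0.001,  0.001,  0.001]), 'joint_torque': array([-1.0000e-03, -5.4562e+01, -2.7432e+01,  6.4000e-02,  1.9000e-02,
       -0.0000e+00]), 'ee_pos': array([ 256.853, -569.262,  238.999]), 'orientation': array([-3.07, -0.66,  0.  ]), 'ft_force': array([ 0.101, -1.439,  0.485]), 'moment': array([-0.005, -0.004, -0.052]), 'grasp_force': np.float64(0.0), 'width': np.float64(87.723)}
```
View pics/top0.png

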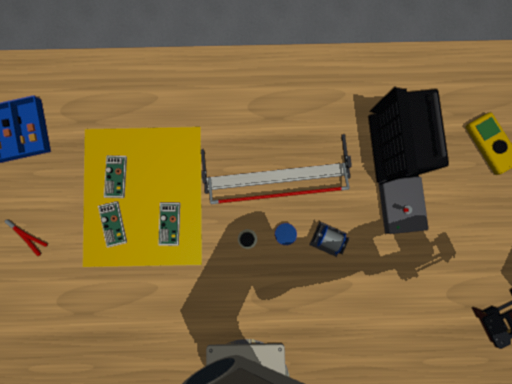

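View pics/scene0.png

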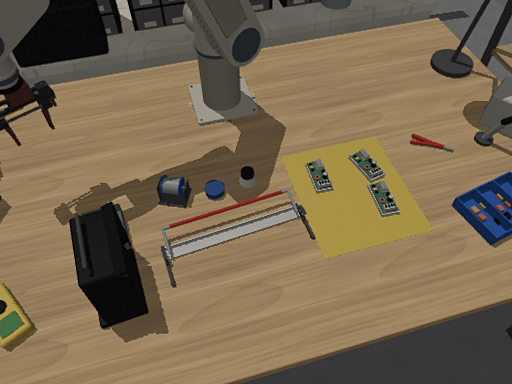

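Top view: three modules on the yellow mat (px ~(115,176), (112,223), (169,223)). The rack's red rail runs (217,200)-(343,187), in front of the ledge. The switch is at (403,209). The scene view shows the same things.

```bash
cat > h.py <<'E'
import cv2,numpy as np
from workcell import ctrl
from scipy.spatial.transform import Rotation as Ro
def get(n):
    d=ctrl.get_image(n); d["R"]=np.array(d["R"]);d["t"]=np.array(d["t"]); return d
def ray(d,uv):
    c=-d["R"].T@d["t"]; v=d["R"].T@np.array([(uv[0]-d["cx"])/d["fx"],(uv[1]-d["cy"])/d["fy"],1]); return c,v/np.linalg.norm(v)
def onz(d,uv,z):
    c,v=ray(d,uv); return c+v*(z-c[2])/v[2]
def tri(l):
    A=np.zeros((3,3));b=np.zeros(3)
    for d,uv in l:
        c,v=ray(d,uv);P=np.eye(3)-np.outer(v,v);A+=P;b+=P@c
    X=np.linalg.solve(A,b); return X
def proj(d,X):
    p=d["R"]@np.asarray(X,float)+d["t"]; return np.array([d["cx"]+d["fx"]*p[0]/p[2],d["cy"]+d["fy"]*p[1]/p[2]])
def red(im):
    h=cv2.cvtColor(im,cv2.COLOR_RGB2HSV); return (((h[...,0]<8)|(h[...,0]>172))&(h[...,1]>150)&(h[...,2]>90)).astype(np.uint8)
def blobs(m,amin=15):
    n,l,s,c=cv2.connectedComponentsWithStats(m,connectivity=8)
    return [(s[i,4],c[i],l==i) for i in range(1,n) if s[i,4]>=amin]
def ends(mask):
    y,x=np.nonzero(mask);p=np.c_[x,y].astype(float);c=p.mean(0);w=np.linalg.svd(p-c,full_matrices=False)[2][0];s=(p-c)@w
    return c+w*s.min(),c+w*s.max()
E
python3 - <<'E'
from h import *
T=get("top");S=get("scene")
for n,d in (("T",T),("S",S)):
    for a,c,m in blobs(red(d["img"])):
        print(n,a,np.round(c,1),np.round(ends(m),1).tolist())
    
a=cv2.resize(T["img"][120:275,75:210],None,fx=3.8,fy=3.8,interpolation=cv2.INTER_CUBIC)
b=cv2.resize(S["img"][140:225,290:415],None,fx=2.2,fy=2.2,interpolation=cv2.INTER_CUBIC)
c=cv2.resize(T["img"][170:240,370:435],None,fx=4,fy=4,interpolation=cv2.INTER_CUBIC)
o=np.zeros((590,800,3),np.uint8);o[:a.shape[0],:a.shape[1]]=a;o[:b.shape[0],515:515+b.shape[1]]=b[:,:285];o[200:200+c.shape[0],515:515+c.shape[1]]=c
cv2.imwrite("pics/crop1.png",o[:,:,::-1])
E
```

```text
T 434 [280.1 194.5] [[340.1, 188.1], [218.9, 201.0]]
T 260 [ 28.9 239.5] [[13.3, 226.7], [42.5, 250.7]]
S 157 [425.3 141.2] [[411.0, 137.3], [442.7, 145.9]]
S 349 [225.  208.5] [[280.8, 191.2], [169.6, 225.7]]
```

View pics/crop1.png

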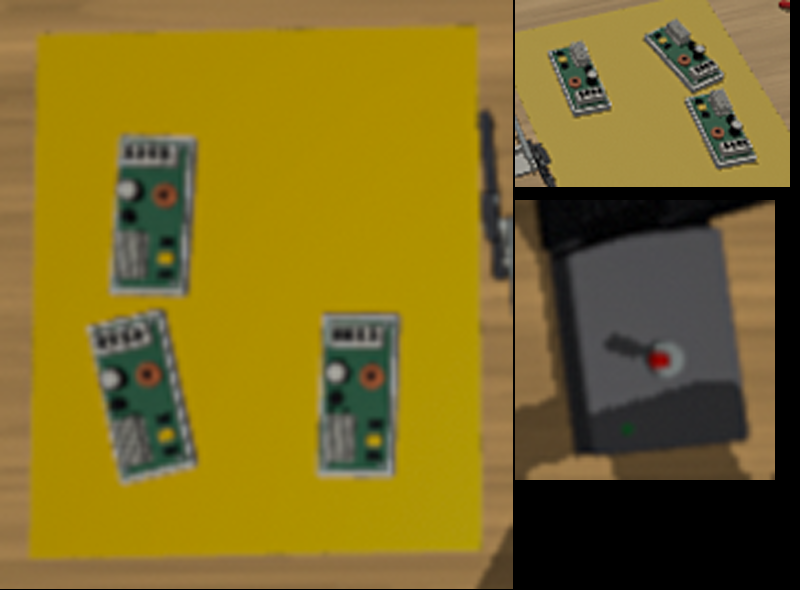

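All three modules have the white connector at their far (+x) end, and the toggle leans left (toward the rack). Next I measure the rack, modules and switch.

```bash
cat >> h.py <<'E'
def modrects(d,box):
    x0,y0,x1,y1=box; im=d["img"]; h=cv2.cvtColor(im,cv2.COLOR_RGB2HSV)
    yel=((h[...,0]>18)&(h[...,0]<32)&(h[...,1]>200)).astype(np.uint8)
    m=np.zeros_like(yel); m[y0:y1,x0:x1]=1-yel[y0:y1,x0:x1]
    r=[]
    for a,c,k in blobs(m,60):
        ct=cv2.findContours(k.astype(np.uint8),cv2.RETR_EXTERNAL,cv2.CHAIN_APPROX_NONE)[0][0]
        r.append((a,cv2.minAreaRect(ct)))
    return r
E
python3 - <<'E'
from h import *
T=get("top");S=get("scene")
pT=[(218.9,201),(340.1,188.1)];pS=[(280.8,191.2),(169.6,225.7)]
P=[tri([(T,a),(S,b)]) for a,b in zip(pT,pS)]; print("rail ends",np.round(P,1).tolist(),np.linalg.norm(P[1]-P[0]))
yaw=np.arctan2(-(P[1]-P[0])[0],(P[0]-P[1])[1]); 
print("rail dir",(P[0]-P[1])/np.linalg.norm(P[0]-P[1]))
# ledge: bright grey
for n,d in (("T",T),("S",S)):
    h=cv2.cvtColor(d["img"],cv2.COLOR_RGB2HSV); m=((h[...,1]<40)&(h[...,2]>140)).astype(np.uint8)
    for a,c,k in blobs(m,60):
        ct=cv2.findContours(k.astype(np.uint8),cv2.RETR_EXTERNAL,cv2.CHAIN_APPROX_NONE)[0][0]
        b=cv2.boxPoints(cv2.minAreaRect(ct)); print(n,a,np.round(c,1),np.round(b,1).tolist())
        if n=="T": print("   z=14:",[np.round(onz(d,q,14)[:2],0).tolist() for q in b])
for a,r in modrects(T,(90,135,195,260)):
    b=cv2.boxPoints(r); w=[onz(T,q,6)[:2] for q in b]; print("mod",a,np.round(r[0],1),np.round(np.mean(w,0),1),np.round(w,0).tolist())
o=ctrl.get_obs();print(Ro.from_rotvec(o["orientation"]).as_matrix().round(3))
W=get("wrist");print(W["fx"],(Ro.from_rotvec(o["orientation"]).as_matrix().T@(-W["R"].T@W["t"]-o["ee_pos"])).round(1),(W["R"]@Ro.from_rotvec(o["orientation"]).as_matrix()).round(3).tolist())
E
```

```text
rail ends [[507.0, 63.9, 52.6], [535.8, -270.9, 51.0]] 336.059598531548
rail dir [-0.08561562  0.99631667  0.00480175]
T 1334 [275.4 175.4] [[210.89999389648438, 176.89999389648438], [338.3999938964844, 163.39999389648438], [339.6000061035156, 174.89999389648438], [212.10000610351562, 188.39999389648438]]
   z=14: [[579.0, 90.0], [610.0, -276.0], [577.0, -278.0], [546.0, 86.0]]
T 611 [270.8 356.8] [[252.0, 346.0], [283.3999938964844, 344.79998779296875], [284.5, 373.0], [253.0, 374.1000061035156]]
   z=14: [[106.0, -19.0], [107.0, -106.0], [32.0, -107.0], [30.0, -20.0]]
S 181 [123.7   8.3] [[116.0, 0.0], [125.69999694824219, -2.700000047683716], [131.60000610351562, 18.799999237060547], [121.9000015258789, 21.5]]
S 110 [244.7  87.1] [[236.10000610351562, 78.5], [242.6999969482422, 75.69999694824219], [251.6999969482422, 96.69999694824219], [245.10000610351562, 99.5]]
S 540 [201.8 105.1] [[187.5, 85.4000015258789], [211.3000030517578, 78.30000305175781], [223.10000610351562, 117.4000015258789], [199.39999389648438, 124.5999984741211]]
S 171 [229.1 226.2] [[170.6999969482422, 244.10000610351562], [291.79998779296875, 205.3000030517578], [292.20001220703125, 206.6999969482422], [171.10000610351562, 245.39999389648438]]
S 1044 [233.5 233.1] [[171.60000610351562, 248.5], [294.1000061035156, 209.10000610351562], [296.70001220703125, 217.1999969482422], [174.1999969482422, 256.6000061035156]]
mod 934 [114.8 176.1] [588.4 367.9] [[528.0, 403.0], [654.0, 396.0], [648.0, 332.0], [523.0, 340.0]]
mod 963 [111.9 224. ] [450.5 375.2] [[506.0, 420.0], [518.0, 358.0], [395.0, 330.0], [383.0, 392.0]]
mod 954 [169. 224.] [447.2 211.7] [[511.0, 243.0], [509.0, 180.0], [384.0, 181.0], [385.0, 243.0]]
[[ 0.912  0.411 -0.   ]
 [ 0.411 -0.912  0.   ]
 [ 0.    -0.001 -1.   ]]
296.6684426403502 [  75.6   -0.3 -145.8] [[0.001, 1.0, 0.001], [-0.961, 0.001, -0.277], [-0.277, -0.0, 0.961]]
```

```bash
cat >> h.py <<'E'
def plan(p,yaw=None,tilt=0):
    """needed shift in tool axes now, and rotvec (tool axes) to tool x at yaw, tilted nose-forward by tilt"""
    o=ctrl.get_obs();R=Ro.from_rotvec(o["orientation"]);s=R.inv().apply(np.array(p)-o["ee_pos"])
    print("pos",np.round(o["ee_pos"],1),"q",np.round(o["qpos"],2),"F",np.round(o["ft_force"],1),"w",round(float(o["width"]),1))
    print("shift",np.round(s,1))
    if yaw is not None:
        G=Ro.from_euler("z",yaw)*Ro.from_euler("y",-tilt)*Ro.from_euler("x",np.pi)
        print("rot",np.round((R.inv()*G).as_rotvec(),4),"shift after rot",np.round(G.inv().apply(np.array(p)-o["ee_pos"]),1))
E
echo '[0,0,0,0,0,-0.1233,0,0,0,0,0,-0.1233,0,0,0,0,0,-0.1233,0,0,0,0,0,-0.1233,0,0,0,0,0,-0.1233]' | python3 jog.py 88
echo '[0,0,0,0,0,-0.1233,0,0,0,0,0,-0.1233,0,0,0,0,0,-0.1233,0,0,0,0,0,-0.1233,0,0,0,0,0,-0.1233]' | python3 jog.py
echo '[34,23,0,0,0,0,34,23,0,0,0,0,34,23,0,0,0,0,34,23,0,0,0,0,34,23,0,0,0,0]' | python3 jog.py
echo '[34,23,0,0,0,0,34,23,0,0,0,0,34,23,0,0,0,0,34,23,0,0,0,0,34,23,0,0,0,0]' | python3 jog.py
echo '[34,23,20,0,0,0,34,23,20,0,0,0,34,23,20,0,0,0,0,0,0,0,0,0,0,0,0,0,0,0]' | python3 jog.py 40
python3 - <<'E'
from h import *
plan([521.4,-103.5,52],0.086+np.pi/2)
W=get("wrist");cv2.imwrite("pics/w1.png",W["img"][:,:,::-1])
S=get("scene")
for n,d in (("W",W),("S",S)):
    for a,c,m in blobs(red(d["img"]),30): print(n,a,c.round(1),np.round(ends(m),1).tolist())
E
```

```text
t: 0.77
ee_pos: [257.0, -569.7, 239.6]
orientation: [-2.721, -1.57, -0.0]
ft_force: [-0.1, 0.0, 1.1]
width: 87.7
grasp_force: 0.0
t: 1.18
ee_pos: [257.0, -569.6, 239.6]
orientation: [-2.117, -2.321, -0.0]
ft_force: [0.1, -0.3, 0.5]
width: 87.9
grasp_force: 0.0
t: 1.6
ee_pos: [357.5, -388.8, 239.8]
orientation: [2.125, 2.314, 0.0]
ft_force: [0.4, -0.2, 0.2]
width: 87.4
grasp_force: 0.0
t: 2.02
ee_pos: [457.6, -209.3, 239.9]
orientation: [2.124, 2.314, 0.0]
ft_force: [0.5, -1.3, 0.1]
width: 87.8
grasp_force: 0.0
t: 2.43
ee_pos: [511.7, -111.2, 183.9]
orientation: [-2.118, -2.318, 0.002]
ft_force: [-0.1, 0.3, 1.5]
width: 58.1
grasp_force: 0.0
pos [ 511.7 -111.2  183.9] q [-0.24  0.35  1.89 -0.    0.9  -0.33] F [-0.1  0.3  1.5] w 58.1
shift [  6.8  10.6 131.9]
rot [-0.002  -0.0006  0.0038] shift after rot [  6.9  10.3 131.9]
W 3105 [262.2 138.2] [[263.8, -0.1], [260.4, 290.0]]
W 60 [259.9 324.9] [[255.9, 325.1], [264.2, 324.6]]
S 159 [425.2 141.2] [[411.0, 137.3], [442.8, 145.9]]
S 41 [267.  196.1] [[280.9, 191.7], [253.1, 200.5]]
S 172 [196.4 217.4] [[223.3, 209.0], [169.6, 225.7]]
```

View pics/w1.png

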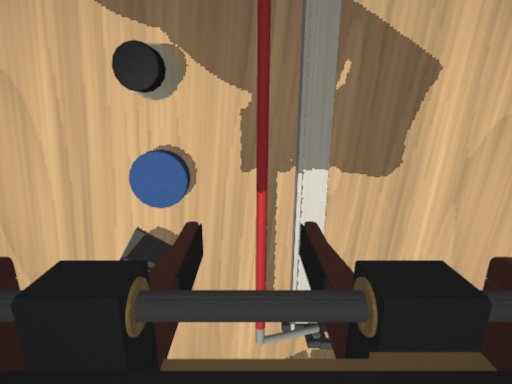

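Wrist view: the red rail runs along column ~262 between the fingers. The loupe (140,65), tin (160,180) and spool are well to the left. I'll fix the rail's position from two planes.

```bash
python3 - <<'E'
from h import *
W=get("wrist");S=get("scene");T=get("top")
def pl(d,a,b):
    c,u=ray(d,a);_,v=ray(d,b);n=np.cross(u,v);n/=np.linalg.norm(n);return n,n@c
def line(p,q,y):
    A=np.array([p[0],q[0],[0,1,0]]);return np.linalg.solve(A,[p[1],q[1],y])
pw=pl(W,(263.8,0),(260.4,290));ps=pl(S,(280.9,191.4),(169.6,225.7));pt=pl(T,(218.9,201),(340.1,188.1))
for n,a,b in(("WS",pw,ps),("TS",pt,ps)):
    for y in(0,-103.5,-200): print(n,line(a,b,y).round(1))
    X=line(a,b,-103.5)
plan(line(pw,ps,-103.5))
E
```

```text
WS [512.2   0.   51.1]
WS [ 521.2 -103.5   51.1]
WS [ 529.5 -200.    51.2]
TS [512.6   0.   51.6]
TS [ 521.5 -103.5   51.6]
TS [ 529.8 -200.    51.6]
pos [ 511.7 -114.3  185.7] q [-0.24  0.35  1.89 -0.    0.9  -0.33] F [ 0.1  0.4 -0. ] w 40.7
shift [ 10.   10.2 134.6]
```

```bash

echo '[10,10.2,34,0,0,0,0,0,34,0,0,0,0,0,34,0,0,0,0,0,34,0,0,0,0,0,0,0,0,0]' | python3 jog.py 32
echo '[0,0,0,0,0,0,0,0,0,0,0,0,0,0,0,0,0,0]' | python3 jog.py 
echo '[0,0,0,0,0,0,0,0,0,0,0,0,0,0,0,0,0,0,0,0,0,0,0,0]' | python3 jog.py 6
python3 - <<'E'
from h import *
plan([521.2,-103.5,49])
# arc in tool axes: y back, z down
a=np.arange(.325,2.45,.1);x=-72*np.cos(a);z=28+72*np.sin(a)
for i in range(1,len(a)):print(round(a[i],3),np.round([x[i]-x[i-1],-(z[i]-z[i-1])],1))
E
```

```text
t: 3.1
ee_pos: [517.1, -102.5, 44.1]
orientation: [-2.121, -2.307, 0.007]
ft_force: [-0.7, -0.6, 0.3]
width: 31.9
grasp_force: 0.0
t: 3.35
ee_pos: [522.6, -103.0, 51.3]
orientation: [2.122, 2.311, 0.003]
ft_force: [-0.0, -0.2, 0.4]
width: 31.9
grasp_force: 0.0
t: 3.68
ee_pos: [521.2, -102.3, 49.7]
orientation: [2.123, 2.314, 0.001]
ft_force: [0.6, -1.8, -0.2]
width: 8.9
grasp_force: 30.1
pos [ 521.2 -102.3   49.7] q [-0.22  0.59  1.93 -0.    0.62 -0.3 ] F [ 0.6 -1.8 -0.2] w 8.9
shift [-1.2 -0.1  0.7]
0.425 [ 2.6 -6.7]
0.525 [ 3.3 -6.4]
0.625 [ 3.9 -6. ]
0.725 [ 4.5 -5.6]
0.825 [ 5.  -5.1]
0.925 [ 5.5 -4.6]
1.025 [ 6. -4.]
1.125 [ 6.3 -3.4]
1.225 [ 6.6 -2.8]
1.325 [ 6.9 -2.1]
1.425 [ 7.1 -1.4]
1.525 [ 7.2 -0.7]
1.625 [7.2 0. ]
1.725 [7.2 0.7]
1.825 [7.  1.5]
1.925 [6.9 2.2]
2.025 [6.6 2.8]
2.125 [6.3 3.5]
2.225 [5.9 4.1]
2.325 [5.5 4.7]
2.425 [5.  5.2]
```

```bash

echo '[0,2.6,-6.7,0,0,0,0,3.3,-6.4,0,0,0,0,3.9,-6,0,0,0,0,4.5,-5.6,0,0,0,0,5,-5.1,0,0,0]' | python3 jog.py
echo '[0,5.5,-4.6,0,0,0,0,6,-4,0,0,0,0,6.3,-3.4,0,0,0,0,6.6,-2.8,0,0,0,0,6.9,-2.1,0,0,0]' | python3 jog.py
echo '[0,7.1,-1.4,0,0,0,0,7.2,-0.7,0,0,0,0,7.2,0,0,0,0,0,7.2,0.7,0,0,0,0,7,1.5,0,0,0]' | python3 jog.py
echo '[0,6.9,2.2,0,0,0,0,6.6,2.8,0,0,0,0,6.3,3.5,0,0,0,0,5.9,4.1,0,0,0,0,0,0,0,0,0]' | python3 jog.py
python3 - <<'E'
from h import *
X=np.array([589.1,-97.6,0]);a=2.4;r=np.array([np.cos(.086),np.sin(.086),0])
plan(X+r*(-72*np.cos(a))+[0,0,28+72*np.sin(a)-2])
E
```

```text
t: 4.1
ee_pos: [536.0, -100.8, 78.6]
orientation: [-2.118, -2.311, 0.01]
ft_force: [-14.1, -8.5, 4.8]
width: 8.9
grasp_force: 30.0
t: 4.52
ee_pos: [567.7, -98.0, 98.4]
orientation: [-2.12, -2.31, 0.008]
ft_force: [-14.6, 1.0, 29.6]
width: 9.0
grasp_force: 30.0
t: 4.93
ee_pos: [607.7, -94.4, 97.4]
orientation: [2.123, 2.315, 0.001]
ft_force: [-3.3, 0.8, 5.7]
width: 9.2
grasp_force: 30.0
t: 5.35
ee_pos: [634.1, -92.2, 82.5]
orientation: [2.123, 2.314, 0.002]
ft_force: [2.2, 2.8, 1.8]
width: 9.4
grasp_force: 30.0
pos [634.1 -92.2  82.5] q [-0.16  0.64  1.68  0.    0.82 -0.25] F [2.2 2.8 1.8] w 9.4
shift [-1.5  7.8  7.8]
```

```bash

echo '[0,2.8,2.4,0,0,0,0,2.6,2.6,0,0,0,0,2.5,2.7,0,0,0,0,0,0,0,0,0]' | python3 jog.py
echo '[0,1,1,0,0,0,0,1,1,0,0,0,0,1,1,0,0,0,0,0,0,0,0,0]' | python3 jog.py
python3 - <<'E'
from h import *
plan([642,-93,75])
E
```

```text
t: 5.68
ee_pos: [641.5, -91.6, 75.1]
orientation: [2.123, 2.314, 0.002]
ft_force: [3.8, 4.2, 1.0]
width: 9.2
grasp_force: 30.0
t: 6.02
ee_pos: [643.0, -91.5, 73.3]
orientation: [-2.123, -2.314, 0.001]
ft_force: [-5.2, 3.6, 13.5]
width: 9.1
grasp_force: 30.0
pos [643.  -91.5  73.3] q [-0.16  0.67  1.66  0.    0.82 -0.25] F [-5.2  3.6 13.5] w 9.1
shift [-1.4 -1.2 -1.7]
```

```bash

echo '[0,0,0,0,0,0,0,0,0,0,0,0,0,0,0,0,0,0,0,0,0,0,0,0]' | python3 jog.py 30
echo '[0,0,-37,0,0,0,0,0,-37,0,0,0,0,0,-37,0,0,0,0,0,-37,0,0,0,0,0,-37,0,0,0]' | python3 jog.py
echo '[36,-12.7,-10,0,0,0,36,-12.7,-10,0,0,0,36,-12.7,-10,0,0,0,36,-12.7,-10,0,0,0,36,-12.7,-10,0,0,0]' | python3 jog.py
echo '[36,-12.7,0,0,0,0,36,-12.7,0,0,0,0,36,-12.7,0,0,0,0,36,-12.7,0,0,0,0,36,-12.7,0,0,0,0]' | python3 jog.py 72
echo '[36,-12.7,0,0,0,0.11,0,0,0,0,0,0.11,0,0,0,0,0,0.11,0,0,0,0,0,0.11,0,0,0,0,0,0.11]' | python3 jog.py
echo '[0,0,0,0,0,0.11,0,0,0,0,0,0.11,0,0,0,0,0,0.11,0,0,0,0,0,0.11,0,0,0,0,0,0.11]' | python3 jog.py
echo '[0,0,0,0,0,0.11,0,0,0,0,0,0.11,0,0,0,0,0,0.11,0,0,0,0,0,0.11,0,0,0,0,0,0.11]' | python3 jog.py
echo '[0,0,0,0,0,0,0,0,0,0,0,0,0,0,0,0,0,0]' | python3 jog.py
python3 - <<'E'
from h import *
plan([450,300,300],0)
W=get("wrist");T=get("top");S=get("scene");cv2.imwrite("pics/w2.png",W["img"][:,:,::-1])
np.save("w2.npy",W,allow_pickle=True)
for n,d in(("S",S),("T",T)):
  for a,c,m in blobs(red(d["img"]),30): print(n,a,c.round(1),np.round(ends(m),1).tolist())
E
```

```text
t: 6.35
ee_pos: [643.1, -91.9, 71.8]
orientation: [-2.124, -2.314, 0.001]
ft_force: [0.0, 0.5, -0.3]
width: 29.2
grasp_force: 0.0
t: 6.77
ee_pos: [643.0, -91.8, 258.6]
orientation: [-2.124, -2.314, 0.001]
ft_force: [1.3, 0.2, -0.5]
width: 30.5
grasp_force: 0.0
t: 7.18
ee_pos: [563.6, 83.3, 307.5]
orientation: [-2.125, -2.314, 0.0]
ft_force: [1.3, 0.5, -0.0]
width: 30.0
grasp_force: 0.0
t: 7.6
ee_pos: [484.9, 257.4, 307.1]
orientation: [2.124, 2.315, -0.0]
ft_force: [0.5, 0.5, -0.8]
width: 60.0
grasp_force: 0.0
t: 8.02
ee_pos: [469.9, 291.1, 306.9]
orientation: [2.676, 1.645, -0.001]
ft_force: [-0.2, -0.8, -0.6]
width: 71.6
grasp_force: 0.0
t: 8.43
ee_pos: [470.2, 290.6, 306.9]
orientation: [3.023, 0.855, -0.001]
ft_force: [0.5, -0.2, -0.2]
width: 71.9
grasp_force: 0.0
t: 8.85
ee_pos: [470.2, 290.6, 306.9]
orientation: [3.141, 0.002, -0.001]
ft_force: [-0.9, -0.3, -0.1]
width: 71.9
grasp_force: 0.0
t: 9.1
ee_pos: [470.2, 290.8, 307.1]
orientation: [3.141, 0.016, -0.0]
ft_force: [-0.3, -1.1, 0.1]
width: 71.8
grasp_force: 0.0
pos [470.2 290.8 307.1] q [ 0.53  0.24  1.72 -0.    1.17  2.09] F [-0.3 -1.1  0.1] w 71.8
shift [-20.1  -9.4   7.1]
rot [0.0002 0.0002 0.0099] shift after rot [-20.2  -9.2   7.1]
S 159 [425.3 141.2] [[411.0, 137.3], [442.8, 145.9]]
S 379 [238.3 237.4] [[298.5, 217.6], [179.5, 256.6]]
T 462 [274.8 149.1] [[337.0, 142.4], [213.1, 155.6]]
T 112 [ 31.9 244.8] [[27.4, 237.2], [38.0, 255.0]]
```

View pics/w2.png

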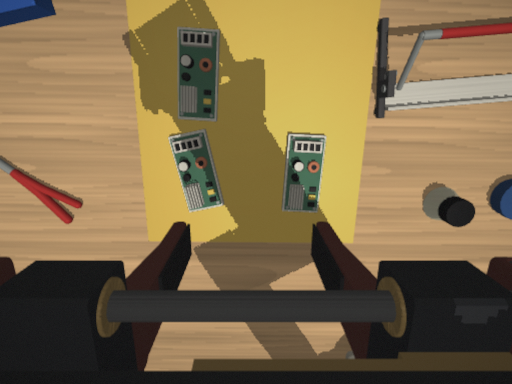

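Wrist view: modules at px (305,172), (196,170), (199,75), all with connectors up-image (+x). The rail is up behind the ledge. Next I triangulate them.

```bash
cat >> h.py <<'E'
def plates(d,box,amin=150):
    x0,y0,x1,y1=box; h=cv2.cvtColor(d["img"],cv2.COLOR_RGB2HSV)
    yel=((h[...,0]>15)&(h[...,0]<34)&(h[...,1]>150)).astype(np.uint8)
    m=np.zeros_like(yel); m[y0:y1,x0:x1]=1-yel[y0:y1,x0:x1]
    m=cv2.morphologyEx(m,cv2.MORPH_OPEN,np.ones((3,3),np.uint8)); r=[]
    for a,c,k in blobs(m,amin):
        ct=cv2.findContours(k.astype(np.uint8),cv2.RETR_EXTERNAL,cv2.CHAIN_APPROX_NONE)[0][0]
        r.append(cv2.minAreaRect(ct))
    return r
def module(d,r,z=10):
    w=np.array([onz(d,q,z)[:2] for q in cv2.boxPoints(r)]); c=w.mean(0)
    e=[w[1]-w[0],w[2]-w[1]]; L=[np.linalg.norm(v) for v in e]; v=e[int(np.argmax(L))]; v=v*np.sign(v[0])
    return c,np.arctan2(v[1],v[0]),sorted(L)
E
python3 - <<'E'
from h import *
W=np.load("w2.npy",allow_pickle=True).item();T=get("top");S=get("scene")
P=[tri([(T,a),(S,b)]) for a,b in(((337,142.4),(179.5,256.6)),((213.1,155.6),(298.5,217.6)))];print("rail",np.round(P,1).tolist(),np.mean(P,0).round(1))
A=[module(W,r)+(r[0],) for r in plates(W,(155,15,345,220))]
B=[module(T,r)+(r[0],) for r in plates(T,(90,135,195,260),60)]
for c,y,L,u in A: print("W",np.round(c,1),round(y,3),np.round(L,0))
for c,y,L,u in B: print("T",np.round(c,1),round(y,3),np.round(L,0))
for a in A:
    b=min(B,key=lambda b:np.linalg.norm(a[0]-b[0]));print("tri",tri([(W,a[3]),(T,b[3])]).round(1))
E
```

```text
rail [[657.9, -260.5, 78.7], [628.6, 75.3, 79.6]] [643.2 -92.6  79.1]
W [517.7 293.5] 0.098 [251. 290.]
T [518.7 383.9] 0.005 [107. 261.]
T [448.7 212.3] -0.006 [ 60. 122.]
tri [520.5 297.6 227.9]
```

```bash
python3 - <<'E'
from h import *
W=np.load("w2.npy",allow_pickle=True).item()
h=cv2.cvtColor(W["img"],cv2.COLOR_RGB2HSV)
print("shadow",h[90,240],h[60,160],"yel",h[150,250],"plate",h[205,288],h[75,181],"green",h[150,318])
m=((h[...,0]>40)&(h[...,0]<95)&(h[...,1]>60)).astype(np.uint8); m2=((h[...,1]<90)).astype(np.uint8)
for q in(m,m2,m|m2):
    q=q.copy();q[:, :155]=0;q[:,345:]=0;q[222:]=0;q[:10]=0
    print([(a,c.round(0).tolist(),cv2.boundingRect(k.astype(np.uint8))) for a,c,k in blobs(q,100)])
E
```

```text
shadow [ 22 147 125] [ 22 146 122] yel [ 22 151 125] plate [41 24 85] [73 73 42] green [15 19 53]
[(np.int32(1421), [200.0, 77.0], (180, 36, 36, 82)), (np.int32(1046), [199.0, 173.0], (175, 136, 45, 71)), (np.int32(1013), [304.0, 175.0], (285, 140, 38, 70))]
[(np.int32(3623), [197.0, 73.0], (177, 27, 43, 95)), (np.int32(2809), [196.0, 170.0], (168, 129, 56, 83)), (np.int32(2791), [302.0, 172.0], (282, 133, 45, 80))]
[(np.int32(3623), [197.0, 73.0], (177, 27, 43, 95)), (np.int32(2810), [196.0, 170.0], (168, 129, 56, 83)), (np.int32(2791), [302.0, 172.0], (282, 133, 45, 80))]
```

```bash
sed -i 's/yel=((h\[...,0\]>15).*/yel=(h[...,1]>=100).astype(np.uint8)|((h[...,0]>15)\&(h[...,0]<34)\&(h[...,1]>=100)).astype(np.uint8); yel[(h[...,0]>40)\&(h[...,0]<95)]=0/' h.py
cat > meas.py <<'E'
from h import *
import sys
def meas(W,boxW):
    T=get("top")
    A=[module(W,r)+(r[0],) for r in plates(W,boxW)]
    B=[module(T,r)+(r[0],) for r in plates(T,(90,135,195,260),60)]
    for c,y,L,u in A: print("W",np.round(u),np.round(c,1),round(y,3),np.round(L,0))
    for c,y,L,u in B: print("T",np.round(c,1),round(y,3),np.round(L,0))
    for a in A:
        if B:
            b=min(B,key=lambda b:np.linalg.norm(a[0]-b[0]));print("tri",tri([(W,a[3]),(T,b[3])]).round(1))
E
python3 - <<'E'
from meas import *
W=np.load("w2.npy",allow_pickle=True).item();meas(W,(155,10,345,222))
E
```

```text
W [198.  74.] [585.8 366.1] -0.019 [ 56. 123.]
W [196. 171.] [448.8 374.3] 0.22 [ 57. 122.]
W [304. 173.] [447.2 210.4] -0.039 [ 57. 122.]
T [517.  373.9] 0.005 [ 81. 258.]
T [448.6 210.9] -0.006 [ 57. 116.]
tri [543.5 342.4 115. ]
tri [496.4 328.7 176.6]
tri [448.9 210.6   9.8]
```

```bash

echo '[0,0,0,0,0.12,0,0,0,0,0,0.12,0,0,0,0,0,0.12,0,0,0,0,0,0.12,0,0,0,0,0,0,0]' | python3 jog.py
python3 - <<'E'
from h import *
from scipy.optimize import least_squares,fsolve
o=ctrl.get_obs();print(o["ee_pos"].round(1),o["qpos"].round(3),o["orientation"].round(3))
R=Ro.from_rotvec(o["orientation"]).as_matrix();tz=R[:,2]
D=[(625,239.6,.423,1.63),(523.6,183.9,.35,1.89),(531,49.7,.59,1.93),(649.5,73.3,.67,1.66),(552.8,307,.24,1.72)]
def f(p):
    a,b,L1,L2,ph=p;return np.ravel([(a+L1*np.sin(q)+L2*np.sin(q+s+ph)-r,b+L1*np.cos(q)+L2*np.cos(q+s+ph)-z) for r,z,q,s in D])
s=least_squares(f,[0,150,400,400,0]);p=s.x;print(p.round(2),np.abs(s.fun).max())
# wrist from q, tool length
q=o["qpos"];a,b,L1,L2,ph=p
rad=a+L1*np.sin(q[1])+L2*np.sin(q[1]+q[2]+ph);zz=b+L1*np.cos(q[1])+L2*np.cos(q[1]+q[2]+ph)
u=np.array([np.cos(q[0]),np.sin(q[0])]);w=np.r_[rad*u,zz]  # wrist - (0,0,Lt)
# w+Lt*ez + Lt*tz = ee
d=o["ee_pos"]-w;k=tz+[0,0,1];Lt=d@k/(k@k);print("Lt",Lt,d-Lt*k, tz)
E
```

```text
t: 9.82
ee_pos: [467.2, 289.5, 305.6]
orientation: [3.048, 0.034, 0.748]
ft_force: [-1.2, -0.0, -0.7]
width: 71.8
grasp_force: 0.0
[467.2 289.5 305.6] [ 0.689  0.101  1.988 -0.459  0.722  2.535] [3.048 0.034 0.748]
[7.3200e+00 2.0060e+01 5.6496e+02 4.8711e+02 1.8000e-01] 2.6735779325232727
Lt 279.3669865125851 [-0.83578279  9.69258282  3.23640436] [ 0.46294985  0.00198219 -0.88638226]
```

```bash

echo '[0,0,0,0,-0.12,0,0,0,0,0,-0.12,0,0,0,0,0,-0.12,0,0,0,0,0,-0.12,0,0,0,0,0,-0.12,0]' | python3 jog.py 70
echo '[0,0,0,0,-0.12,0,0,0,0,0,-0.12,0,0,0,0,0,-0.12,0,0,0,0,0,-0.02,0,0,0,0,0,0,0]' | python3 jog.py
python3 - <<'E'
from h import *
plan([459,210.3,120],-0.02,-.5)
plan([459,210.3,22.5],-0.02,-.5)
E
```

```text
t: 10.23
ee_pos: [471.1, 292.3, 309.4]
orientation: [-3.129, -0.007, 0.2]
ft_force: [0.8, 0.1, -0.9]
width: 70.4
grasp_force: 0.0
t: 10.65
ee_pos: [471.7, 290.9, 306.0]
orientation: [-3.042, -0.005, 0.782]
ft_force: [0.9, 0.1, -0.1]
width: 70.1
grasp_force: 0.0
pos [471.7 290.9 306. ] q [0.43 0.47 1.48 0.2  1.66 1.96] F [ 0.9  0.1 -0.1] w 70.1
shift [ 78.3  80.8 169.2]
rot [0.0102 0.0032 0.0209] shift after rot [ 79.4  80.9 168.6]
pos [471.7 290.9 306. ] q [0.43 0.47 1.48 0.2  1.66 1.96] F [ 0.9  0.1 -0.1] w 70.1
shift [125.3  80.9 254.6]
rot [0.0102 0.0032 0.0209] shift after rot [126.2  80.9 254.1]
```

```bash

echo '[0,0,0,0.01,0.003,0.02,15.9,16.2,33.7,0,0,0,15.9,16.2,33.7,0,0,0,15.9,16.2,33.7,0,0,0,15.9,16.2,33.7,0,0,0]' | python3 jog.py 
echo '[15.9,16.2,33.7,0,0,0,0,0,0,0,0,0,0,0,0,0,0,0]' | python3 jog.py
python3 - <<'E'
from meas import *
plan([459,210.3,22.5],-0.02,-.5)
W=get("wrist");T=get("top");cv2.imwrite("pics/w3.png",W["img"][:,:,::-1])
E
```

```text
t: 11.07
ee_pos: [460.5, 226.2, 158.9]
orientation: [-3.042, 0.024, 0.765]
ft_force: [0.9, -0.5, -1.3]
width: 69.9
grasp_force: 0.0
t: 11.32
ee_pos: [457.5, 209.9, 121.8]
orientation: [-3.041, 0.027, 0.775]
ft_force: [0.5, 0.9, 0.6]
width: 70.2
grasp_force: 0.0
pos [457.5 209.9 121.8] q [0.32 0.63 1.69 0.16 1.3  1.82] F [0.5 0.9 0.6] w 70.2
shift [48.8 -0.6 86.5]
rot [ 0.0022 -0.0013  0.0018] shift after rot [48.9 -0.5 86.5]
```

View pics/w3.png

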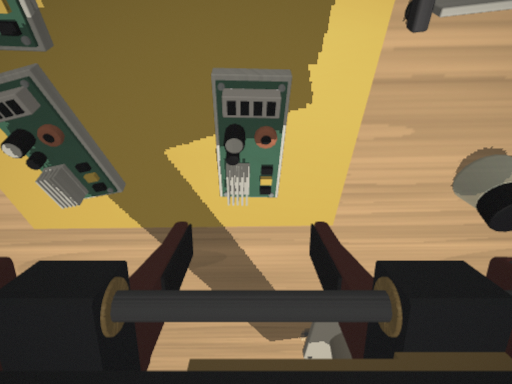

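Wrist view: module3 is centred between the fingers, with its far-end corners at px (215,72),(290,71) and near-end corners at (221,197),(280,197).

```bash
python3 - <<'E'
from h import *
W=get("wrist")
for z in(0,12):
    print(z,[onz(W,q,z)[:2].round(1).tolist() for q in((214,71),(290,70),(221,197),(281,198))])
E
echo '[9.8,-0.5,17.3,0,0,0,9.8,0,17.3,0,0,0,9.8,0,17.3,0,0,0,0,0,0,0,0,0]' | python3 jog.py 70
```

```text
0 [[507.3, 237.6], [507.3, 182.3], [376.7, 243.6], [374.4, 181.3]]
12 [[512.2, 236.1], [512.2, 183.8], [388.8, 241.7], [386.7, 182.9]]
t: 11.8
ee_pos: [459.5, 211.0, 61.2]
orientation: [-3.042, 0.023, 0.772]
ft_force: [-1.5, -0.4, 0.4]
width: 70.0
grasp_force: 0.0
```

```bash

echo '[9.3,0,17.3,0,0,0,9.3,0,17.3,0,0,0,0,0,0,0,0,0,0,0,0,0,0,0]' | python3 jog.py 70
echo '[0,0,0,0,0,0,0,0,0,0,0,0,0,0,0,0,0,0,0,0,0,0,0,0]' | python3 jog.py 50
python3 - <<'E'
from h import *
plan([461,210.3,22.5],-0.02,-.5)
E
```

```text
t: 12.13
ee_pos: [460.1, 210.9, 23.8]
orientation: [-3.042, 0.023, 0.771]
ft_force: [1.0, -0.1, 0.4]
width: 70.2
grasp_force: 0.0
t: 12.47
ee_pos: [460.6, 210.7, 24.0]
orientation: [-3.042, 0.023, 0.769]
ft_force: [1.1, 0.3, 7.3]
width: 55.4
grasp_force: 30.0
pos [460.6 210.7  24. ] q [0.32 0.78 1.7  0.17 1.14 1.79] F [1.1 0.3 7.3] w 55.4
shift [1.1 0.4 1.1]
rot [ 0.002  -0.0046  0.0042] shift after rot [1.1 0.4 1.1]
```

```bash
cat >> h.py <<'E'
O=np.array([589.1,-97.6,0]);YR=.086
def place(slot,mx,mz,up=0,foot=-12,lean=.873):
    """TCP for module in grip with TCP at (mx,mz) in module frame"""
    s=60+mx; x=foot+s*np.cos(lean)-mz*np.sin(lean); z=8+s*np.sin(lean)+mz*np.cos(lean)+up
    return O+Ro.from_euler("z",YR).apply([x,slot,z])
E
echo '[-18.2,0,-32.3,0,0,0,-18.2,0,-32.3,0,0,0,-18.2,0,-32.3,0,0,0,-18.2,0,-32.3,0,0,0,0,0,0,0,0,0]' | python3 jog.py
python3 - <<'E'
from h import *
p=place(-90,11.8,23);print(p)
plan(place(-90,11.8,23,100),YR,-.5)
W=get("wrist");cv2.imwrite("pics/w4.png",W["img"][:,:,::-1])
E
```

```text
t: 12.88
ee_pos: [460.4, 211.5, 177.1]
orientation: [-3.042, 0.022, 0.757]
ft_force: [1.1, 0.1, -1.4]
width: 55.5
grasp_force: 29.9
[ 613.27916949 -185.84929851   77.79567138]
pos [460.4 211.5 177.1] q [0.32 0.55 1.67 0.16 1.38 1.84] F [ 1.1  0.1 -1.4] w 55.5
shift [139.6 395.  -76.1]
rot [-0.0507 -0.0126 -0.0879] shift after rot [103.4 409.  -57.3]
```

View pics/w4.png

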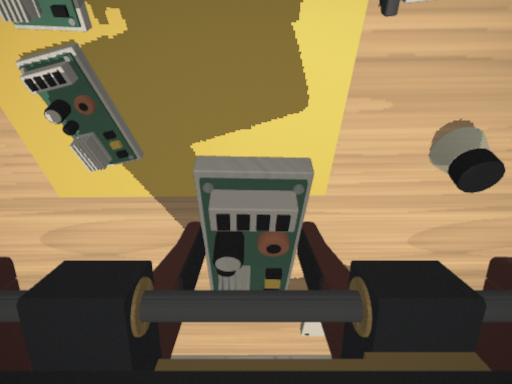

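Wrist view: the module is held level, with its far-end plate edge at row 160, cols 196–312. I'll compare that with the predicted projection, then move.

```bash
cat >> h.py <<'E'
def heldcheck(W,mx,mz,rel=-.5):
    o=ctrl.get_obs();R=Ro.from_rotvec(o["orientation"]);M=R*(Ro.from_euler("y",-rel)*Ro.from_euler("x",np.pi)).inv()  # module attitude
    for s in(28,-28): print("far corner px",proj(W,o["ee_pos"]+M.apply([60-mx,s,12-mz])).round(1))
E
python3 - <<'E'
from h import *
W=get("wrist");heldcheck(W,11.8,23);heldcheck(W,10.8,23);heldcheck(W,11.8,22)
E
echo '[30,28,-12,-0.01,0,-0.02,30,28,-12,-0.01,0,-0.02,28,28,-12,-0.01,0,-0.02,26,30,-12,-0.01,0,-0.02,0,36,-7,-0.01,0,-0.01]' | python3 jog.py
echo '[0,40,-3,0,0,0,0,40,-3,0,0,0,0,40,-3,0,0,0,0,40,-3,0,0,0,0,40,-3,0,0,0]' | python3 jog.py
echo '[0,0,0,0,0.11,0,0,0,0,0,0.11,0,0,0,0,0,0.11,0,0,0,0,0,0.11,0,0,0,0,0,0.11,0]' | python3 jog.py
echo '[0,0,0,0,0.11,0,0,0,0,0,0.11,0,0,0,0,0,0.11,0,0,0,0,0,0,0,0,0,0,0,0,0]' | python3 jog.py
python3 - <<'E'
from h import *
plan(place(-90,11.8,23,40),YR,.373)
E
```

```text
far corner px [191.8 168.8]
far corner px [312.9 169. ]
far corner px [191.5 167.1]
far corner px [313.2 167.3]
far corner px [191.5 170.2]
far corner px [313.2 170.4]
t: 13.4
ee_pos: [589.0, 63.4, 160.9]
orientation: [3.019, 0.134, -0.769]
ft_force: [-0.8, -0.5, -1.5]
width: 55.5
grasp_force: 29.9
t: 13.82
ee_pos: [610.2, -136.0, 175.8]
orientation: [3.019, 0.132, -0.772]
ft_force: [1.0, 0.1, -2.6]
width: 55.3
grasp_force: 29.9
t: 14.23
ee_pos: [610.3, -134.3, 176.4]
orientation: [-3.136, -0.137, -0.087]
ft_force: [0.2, 0.1, -2.2]
width: 55.2
grasp_force: 29.9
t: 14.65
ee_pos: [608.9, -134.0, 176.0]
orientation: [-3.067, -0.133, -0.583]
ft_force: [0.5, -0.3, -2.5]
width: 55.2
grasp_force: 29.9
pos [ 608.9 -134.   176. ] q [-0.3   0.39  1.92  0.3   0.5   0.95] F [ 0.5 -0.3 -2.5] w 55.2
shift [-21.4  52.1  54.1]
rot [-0.0009 -0.0025  0.0003] shift after rot [-21.3  52.   54.2]
```

```bash
python3 - <<'E'
from h import *
W=get("wrist");S=get("scene");heldcheck(W,11.8,23)
a=cv2.resize(W["img"][140:300,180:330],None,fx=3,fy=3,interpolation=cv2.INTER_CUBIC)
u=proj(S,[630,-134,150]).astype(int);print(u)
b=cv2.resize(S["img"][u[1]-60:u[1]+80,u[0]-60:u[0]+55],None,fx=3,fy=3,interpolation=cv2.INTER_CUBIC)
o=np.zeros((480,800,3),np.uint8);o[:a.shape[0],:450]=a;o[:b.shape[0],452:452+b.shape[1]]=b
cv2.imwrite("pics/c5.png",o[:,:,::-1])
E
```

```text
far corner px [190.4 164. ]
far corner px [314.9 163.9]
[222 221]
```

View pics/c5.png

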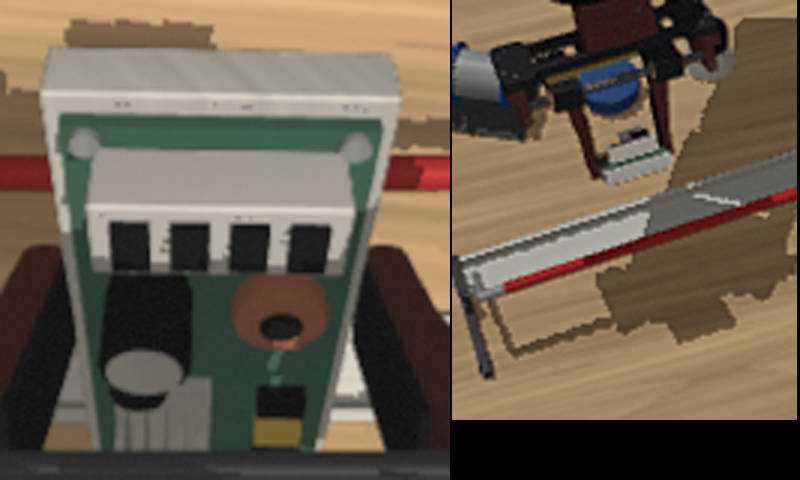

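Wrist crop: the plate's end face runs from row ~157 (underside edge) to ~172 (top edge), and the connector is sharp. I'll run PnP on these corners to get the module pose in the grip.

```bash
cat >> h.py <<'E'
MP=np.array([[60,28,0],[60,-28,0],[60,28,12],[60,-28,12],[52,20,15],[52,-20,15],[52,20,29],[52,-20,29],[36,20,29],[36,-20,29]],float)
def held(W,px):
    K=np.array([[W["fx"],0,W["cx"]],[0,W["fy"],W["cy"]],[0,0,1]])
    ok,rv,tv=cv2.solvePnP(MP[:len(px)],np.array(px,float),K,None)
    e=cv2.projectPoints(MP[:len(px)],rv,tv,K,None)[0][:,0]-px
    Rm=W["R"].T@cv2.Rodrigues(rv)[0];om=W["R"].T@(tv[:,0]-W["t"])
    o=ctrl.get_obs();t=Rm.T@(o["ee_pos"]-om)
    print("res",np.abs(e).max().round(1),"TCP in module",t.round(1),"lean",np.arcsin(Rm[2,0]).round(3),"yaw",np.arctan2(Rm[1,0],Rm[0,0]).round(3),"roll",Rm[2,1].round(3),"foot",(om-60*Rm[:,0]).round(1))
E
python3 - <<'E'
from h import *
W=get("wrist")
held(W,[(194,156.7),(312.5,157.2),(194.7,172.5),(313,172.3),(211,190.7),(296,190.7),(209.3,208.7),(297.7,208.7),(210.7,230.3),(294.3,231.3)])
plan(place(-90,11.8,23,40),YR,.373)
E
```

```text
res 3.1 TCP in module [15.   0.7 24.6] lean 0.856 yaw 0.084 roll 0.001 foot [ 582.1 -137.6  105.4]
pos [ 612.5 -134.3  178.1] q [-0.3   0.39  1.91  0.3   0.5   0.95] F [-0.2 -0.4 -1.7] w 55.3
shift [-26.   51.3  54.6]
rot [ 0.0007 -0.008   0.0027] shift after rot [-25.4  51.4  54.8]
```

```bash

echo '[-8,17,18,0,0,0,-8,17,18,0,0,0,-8,17.4,18,0,0,0,0,0,0,0,0,0,0,0,0,0,0,0]' | python3 jog.py
python3 - <<'E'
from h import *
plan(place(-90,13.5,24,25),YR,.373)
plan(place(-90,13.5,24,3),YR,.373)
E
```

```text
t: 15.22
ee_pos: [614.2, -186.0, 118.0]
orientation: [-3.066, -0.134, -0.59]
ft_force: [0.0, 1.1, -1.8]
width: 55.6
grasp_force: 29.9
pos [ 614.2 -186.   118. ] q [-0.39  0.51  1.9   0.43  0.42  0.73] F [ 0.   1.1 -1.8] w 55.6
shift [-5.5 -0.2 12.1]
rot [-0.0002 -0.0072  0.0011] shift after rot [-5.4 -0.2 12.2]
pos [ 614.2 -186.   118. ] q [-0.39  0.51  1.9   0.43  0.42  0.73] F [ 0.   1.1 -1.8] w 55.6
shift [-13.6  -0.2  32.5]
rot [-0.0002 -0.0072  0.0011] shift after rot [-13.4  -0.2  32.6]
```

```bash

echo '[-4.5,0,10.8,0,0,0,-4.5,0,10.8,0,0,0,-4.5,0,10.8,0,0,0,0,0,0,0,0,0,0,0,0,0,0,0]' | python3 jog.py
echo '[-0.4,0,0.9,0,0,0,0,0,0,0,0,0]' | python3 jog.py
echo '[-0.4,0,0.9,0,0,0,0,0,0,0,0,0]' | python3 jog.py
echo '[-0.4,0,0.9,0,0,0,0,0,0,0,0,0]' | python3 jog.py
```

```text
t: 15.63
ee_pos: [614.1, -185.1, 84.7]
orientation: [-3.066, -0.137, -0.594]
ft_force: [-0.0, -0.6, -1.5]
width: 55.3
grasp_force: 29.9
t: 15.8
ee_pos: [614.2, -185.8, 84.4]
orientation: [-3.067, -0.136, -0.597]
ft_force: [-0.2, -0.6, -2.4]
width: 55.5
grasp_force: 29.9
t: 15.97
ee_pos: [613.6, -185.9, 82.8]
orientation: [-3.067, -0.135, -0.596]
ft_force: [0.6, 0.5, -2.9]
width: 55.3
grasp_force: 29.9
t: 16.13
ee_pos: [613.3, -185.9, 81.3]
orientation: [-3.067, -0.135, -0.594]
ft_force: [-0.0, -0.4, -2.0]
width: 55.3
grasp_force: 29.9
```

```bash

for i in 1 2 3; do echo '[-0.4,0,0.9,0,0,0,0,0,0,0,0,0]' | python3 jog.py | egrep 'ee_pos|force'; done
python3 - <<'E'
from h import *
W=get("wrist");S=get("scene")
a=cv2.resize(W["img"][140:300,180:330],None,fx=3,fy=3,interpolation=cv2.INTER_CUBIC)
u=proj(S,[610,-186,50]).astype(int)
b=cv2.resize(S["img"][u[1]-60:u[1]+80,u[0]-60:u[0]+55],None,fx=3,fy=3,interpolation=cv2.INTER_CUBIC)
o=np.zeros((480,800,3),np.uint8);o[:a.shape[0],:450]=a;o[:b.shape[0],452:452+b.shape[1]]=b
cv2.imwrite("pics/c6.png",o[:,:,::-1])
E
```

```text
ee_pos: [613.2, -185.9, 80.1]
ft_force: [0.7, 0.1, -2.4]
grasp_force: 29.9
ee_pos: [613.4, -186.0, 79.3]
ft_force: [-0.1, -0.3, -1.3]
grasp_force: 29.9
ee_pos: [613.8, -186.0, 78.7]
ft_force: [0.6, 1.9, 1.5]
grasp_force: 29.9
```

View pics/c6.png

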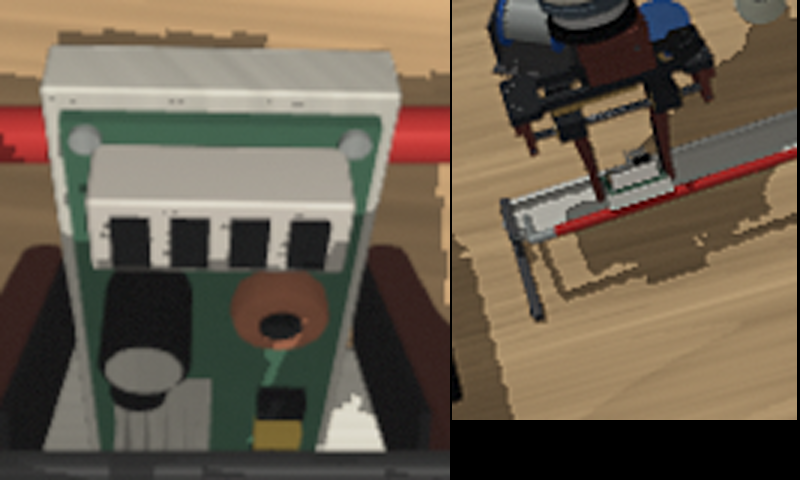

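Foot has contacted at the expected height, and the rail is right behind the module near its top. Releasing.

```bash

echo '[-0.4,0,0.9,0,0,0,0,0,0,0,0,0]' | python3 jog.py | egrep 'ee_pos|force'
echo '[0,0,0,0,0,0,0,0,0,0,0,0,0,0,0,0,0,0]' | python3 jog.py 63
echo '[0,0,-8,0,0,0,0,0,-12,0,0,0,0,0,-30,0,0,0,0,0,-35,0,0,0,0,0,-35,0,0,0]' | python3 jog.py
python3 - <<'E'
from h import *
W=get("wrist");S=get("scene");T=get("top")
a=cv2.resize(W["img"],None,fx=.9,fy=.9)
u=proj(S,[610,-186,50]).astype(int)
b=cv2.resize(S["img"][u[1]-60:u[1]+80,u[0]-60:u[0]+50],None,fx=3,fy=3,interpolation=cv2.INTER_CUBIC)
o=np.zeros((480,800,3),np.uint8);o[:a.shape[0],:a.shape[1]]=a;o[:b.shape[0],465:465+b.shape[1]]=b
cv2.imwrite("pics/c7.png",o[:,:,::-1]);plan([460,320,300],.22,-.5)
E
```

```text
ee_pos: [614.1, -186.2, 78.2]
ft_force: [1.1, 1.4, 5.3]
grasp_force: 30.0
t: 17.15
ee_pos: [612.7, -185.8, 76.9]
orientation: [-3.067, -0.135, -0.593]
ft_force: [-0.1, 0.5, 0.8]
width: 62.6
grasp_force: 0.0
t: 17.57
ee_pos: [567.0, -189.6, 189.8]
orientation: [-3.067, -0.135, -0.592]
ft_force: [1.3, 0.1, 0.7]
width: 62.7
grasp_force: 0.0
pos [ 569.  -190.6  192.4] q [-0.43  0.34  1.96  0.37  0.53  0.76] F [-0.6  0.4  0.2] w 63.2
shift [ -17.9 -517.6 -126.3]
rot [-0.0027 -0.8861 -0.1377] shift after rot [ -47.1 -522.   -96.9]
```

View pics/c7.png

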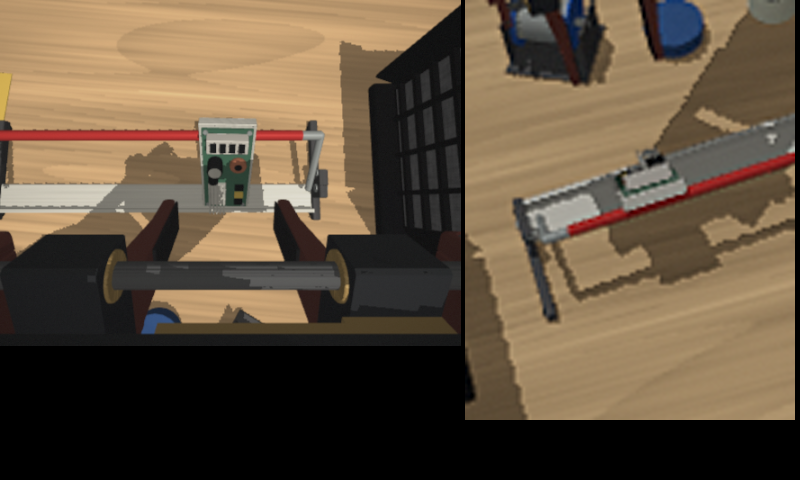

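Module 3 stands against the rail, foot behind the lip. On to module 2, approaching with the tool vertical so I can re-measure the modules.

```bash

echo '[0,0,-37,0,-0.0933,0,0,0,-30,0,-0.0933,0,0,0,-20,0,-0.0933,0,0,0,-20,0,-0.0933,0,0,-38,0,0,0,0]' | python3 jog.py 70
echo '[-3,-40,0,0,0,0,-3,-40,0,0,0,0,-3,-40,0,0,0,0,-3,-40,0,0,0,0,-3,-40,0,0,0,0]' | python3 jog.py
echo '[-3,-40,0,0,0,0,-3,-40,0,0,0,0,-3,-40,0,0,0,0,-3,-40,0,0,0,0,-3,-40,0,0,0,0]' | python3 jog.py
echo '[-3,-40,0,0,0,0,0,-20,0,0,0,0,0,0,0,0,0,0,0,0,0,0,0,0,0,0,0,0,0,0]' | python3 jog.py
python3 - <<'E'
from meas import *
plan([460,374,120],.22,-.5)
W=get("wrist");np.save("w8.npy",W,allow_pickle=True)
for p in([586,366,12],[448.8,374.3,12]):print(proj(W,p).round())
meas(W,(60,0,400,222))
E
```

```text
t: 18.13
ee_pos: [541.1, -158.2, 295.4]
orientation: [3.132, 0.132, 0.02]
ft_force: [1.5, 0.7, 0.0]
width: 69.8
grasp_force: 0.0
t: 18.55
ee_pos: [503.3, 45.5, 289.7]
orientation: [3.137, 0.137, 0.013]
ft_force: [0.8, -0.0, 0.5]
width: 70.1
grasp_force: 0.0
t: 18.97
ee_pos: [470.9, 243.5, 289.3]
orientation: [3.137, 0.138, 0.013]
ft_force: [0.4, -0.5, -0.4]
width: 70.0
grasp_force: 0.0
t: 19.38
ee_pos: [463.4, 300.4, 289.2]
orientation: [3.136, 0.138, 0.013]
ft_force: [-0.5, -0.4, -0.1]
width: 69.8
grasp_force: 0.0
pos [463.4 300.4 289.2] q [ 0.56  0.26  1.75 -0.01  1.13  2.04] F [-0.5 -0.4 -0.1] w 69.8
shift [  1.6 -74.1 169. ]
rot [-0.0297 -0.5072 -0.1303] shift after rot [ 92.3 -72.6 142.4]
[209.  67.]
[199. 168.]
W [209.  65.] [586.4 367.6] -0.087 [ 57. 123.]
W [394.  88.] [580.1 115.5] 0.223 [14. 97.]
W [199. 166.] [448.9 374. ] 0.224 [ 57. 122.]
T [517.5 385.6] -0.0 [102. 259.]
tri [538.3 338.1 161.5]
tri [520.9 264.2 339.7]
tri [495.8 335.4 179.4]
```

```bash

echo '[0,0,0,-0.006,-0.1014,-0.026,0,0,0,-0.006,-0.1014,-0.026,0,0,0,-0.006,-0.1014,-0.026,0,0,0,-0.006,-0.1014,-0.026,0,0,0,-0.006,-0.1014,-0.026]' | python3 jog.py
echo '[18.5,-15,28.4,0,0,0,18.5,-15,28.4,0,0,0,18.5,-15,28.4,0,0,0,18.5,-15,28.4,0,0,0,18.5,-15,28.4,0,0,0]' | python3 jog.py
echo '[0,0,0,0,0,0,0,0,0,0,0,0,0,0,0,0,0,0]' | python3 jog.py
python3 - <<'E'
from meas import *
plan([460.6,376.7,24],.224,-.5)
W=get("wrist")
for p in([60,28,12],[60,-28,12],[-60,28,12],[-60,-28,12]):print(proj(W,np.array([448.9,374,0])+Ro.from_euler("z",.224).apply(p)).round(1))
meas(W,(195,30,320,222))
E
```

```text
t: 19.9
ee_pos: [464.7, 299.9, 290.9]
orientation: [2.976, 0.327, -0.763]
ft_force: [0.2, 0.3, -0.7]
width: 69.7
grasp_force: 0.0
t: 20.32
ee_pos: [461.2, 376.7, 119.7]
orientation: [2.977, 0.325, -0.757]
ft_force: [1.1, -0.2, 0.0]
width: 70.3
grasp_force: 0.0
t: 20.57
ee_pos: [461.5, 376.6, 122.4]
orientation: [2.977, 0.327, -0.756]
ft_force: [-0.7, 0.1, 0.6]
width: 69.6
grasp_force: 0.0
pos [461.5 376.6 122.4] q [0.58 0.74 1.47 0.17 1.41 1.86] F [-0.7  0.1  0.6] w 69.6
shift [46.2 -0.2 86.9]
rot [-0.0033 -0.0026 -0.0044] shift after rot [46.5 -0.3 86.8]
[210.4  78.3]
[290.9  78.1]
[222.6 198.5]
[279.8 198.4]
W [281.  48.] [530.1 372. ] -1.351 [23. 48.]
W [252. 139.] [444.5 372.1] 0.317 [ 55. 137.]
T [517.4 380.4] -0.001 [ 91. 259.]
tri [522.9 376.1   7.7]
tri [504.7 372.6  65.4]
```

```bash

echo '[11.6,0,21.7,0,0,0,11.6,0,21.7,0,0,0,11.6,0,21.7,0,0,0,11.6,0,21.7,0,0,0,0,0,0,0,0,0]' | python3 jog.py 70
echo '[0,0,0,0,0,0,0,0,0,0,0,0,0,0,0,0,0,0,0,0,0,0,0,0]' | python3 jog.py 50
python3 - <<'E'
from h import *
plan([460.6,376.7,24],.224,-.5)
E
echo '[-17.5,0,-32.6,0,0,0,-17.5,0,-32.6,0,0,0,-17.5,0,-32.6,0,0,0,-17.5,0,-32.6,0,0,0,0,0,0,0,0,0]' | python3 jog.py
python3 - <<'E'
from h import *
plan(place(0,13.5,24,100),YR,-.5)
E
```

```text
t: 21.08
ee_pos: [459.3, 376.1, 21.2]
orientation: [2.975, 0.326, -0.76]
ft_force: [-0.1, -1.2, 0.2]
width: 69.9
grasp_force: 0.0
t: 21.42
ee_pos: [461.1, 377.8, 25.0]
orientation: [2.978, 0.329, -0.753]
ft_force: [1.8, -1.5, 6.4]
width: 55.2
grasp_force: 30.0
pos [461.1 377.8  25. ] q [0.58 0.87 1.48 0.18 1.27 1.84] F [ 1.8 -1.5  6.4] w 55.2
shift [-0.1  1.   1.2]
rot [-0.0034 -0.0047 -0.0031] shift after rot [-0.1  1.   1.2]
t: 21.83
ee_pos: [463.8, 379.8, 178.7]
orientation: [2.985, 0.331, -0.742]
ft_force: [0.9, 1.7, -1.5]
width: 55.5
grasp_force: 30.0
pos [463.8 379.8 178.7] q [0.58 0.67 1.45 0.17 1.49 1.88] F [ 0.9  1.7 -1.5] w 55.5
shift [ 29.2 495.5 -19.6]
rot [ 0.0585 -0.0128  0.1203] shift after rot [ 87.9 486.4 -49.2]
```

```bash

echo '[0,0,0,0.029,-0.006,0.06,0,0,0,0.029,-0.006,0.06,6.8,37.4,-3.8,0,0,0,6.8,37.4,-3.8,0,0,0,6.8,37.4,-3.8,0,0,0]' | python3 jog.py
echo '[6.8,37.4,-3.8,0,0,0,6.8,37.4,-3.8,0,0,0,6.8,37.4,-3.8,0,0,0,6.8,37.4,-3.8,0,0,0,6.8,37.4,-3.8,0,0,0]' | python3 jog.py
echo '[6.8,37.4,-3.8,0,0,0,6.8,37.4,-3.8,0,0,0,6.8,37.4,-3.8,0,0,0,6.8,37.4,-3.8,0,0,0,6.8,37.4,-3.8,0,0,0]' | python3 jog.py
echo '[0,0,0,0,0.11,0,0,0,0,0,0.11,0,0,0,0,0,0.11,0,0,0,0,0,0.11,0,0,0,0,0,0.11,0]' | python3 jog.py
echo '[0,0,0,0,0.11,0,0,0,0,0,0.11,0,0,0,0,0,0.11,0,0,0,0,0,0,0,0,0,0,0,0,0]' | python3 jog.py
python3 - <<'E'
from h import *
plan(place(0,13.5,24,40),YR,.373)
W=get("wrist");np.save("w9.npy",W,allow_pickle=True)
im=W["img"][140:300,180:330];g=cv2.cvtColor(im,cv2.COLOR_RGB2GRAY).astype(int)
# end-face edges along central column: row profile
for c in(20,75,130): 
    print([int(v) for v in g[5:75,c]][::2])
print([int(v) for v in g[28,:]][::3])
E
```

```text
t: 22.25
ee_pos: [493.4, 266.7, 171.4]
orientation: [3.01, 0.13, -0.783]
ft_force: [1.1, -0.2, -1.9]
width: 55.2
grasp_force: 30.0
t: 22.67
ee_pos: [548.7, 83.0, 172.7]
orientation: [3.011, 0.128, -0.783]
ft_force: [0.1, 0.3, -3.0]
width: 55.2
grasp_force: 30.0
t: 23.08
ee_pos: [603.6, -99.9, 173.8]
orientation: [3.011, 0.128, -0.784]
ft_force: [0.4, 0.3, -2.3]
width: 55.3
grasp_force: 30.0
t: 23.5
ee_pos: [603.6, -98.3, 174.5]
orientation: [3.133, 0.135, 0.073]
ft_force: [0.8, -0.4, -2.5]
width: 55.3
grasp_force: 30.0
t: 23.92
ee_pos: [601.8, -98.1, 173.5]
orientation: [-3.076, -0.134, -0.569]
ft_force: [0.6, -0.8, -2.7]
width: 55.1
grasp_force: 30.0
pos [601.8 -98.1 173.5] q [-0.23  0.38  1.95  0.24  0.48  1.06] F [ 0.6 -0.8 -2.7] w 55.1
shift [-15.3  -1.8  51.7]
rot [0.005  0.0073 0.0017] shift after rot [-15.7  -1.6  51.6]
[143, 128, 130, 98, 92, 147, 154, 158, 159, 159, 159, 158, 206, 185, 181, 166, 76, 77, 85, 87, 121, 127, 94, 85, 86, 86, 92, 106, 127, 136, 137, 143, 185, 163, 112]
[179, 169, 164, 157, 159, 160, 157, 151, 151, 152, 158, 160, 213, 182, 157, 153, 74, 75, 85, 85, 85, 111, 155, 156, 157, 156, 158, 158, 160, 160, 172, 210, 170, 131, 29]
[175, 175, 176, 168, 165, 163, 154, 152, 152, 153, 116, 117, 156, 137, 129, 113, 97, 96, 101, 103, 82, 52, 56, 59, 59, 56, 56, 100, 92, 91, 94, 97, 97, 105, 104]
[133, 157, 168, 124, 178, 175, 176, 175, 175, 177, 178, 175, 176, 180, 181, 183, 182, 180, 180, 180, 178, 179, 185, 187, 186, 186, 183, 179, 180, 188, 190, 186, 187, 182, 186, 188, 191, 189, 184, 186, 189, 189, 186, 180, 90, 90, 90, 89, 90, 89]
```

```bash

echo '[-7.8,-0.8,25.8,0.002,0.004,0,-7.8,-0.8,25.8,0.002,0.004,0,0,0,0,0,0,0,0,0,0,0,0,0,0,0,0,0,0,0]' | python3 jog.py
python3 - <<'E'
from h import *
plan(place(0,13,24,3),YR,.373)
E
```

```text
t: 24.38
ee_pos: [609.0, -96.4, 121.0]
orientation: [-3.069, -0.137, -0.588]
ft_force: [0.6, 0.4, -1.5]
width: 55.3
grasp_force: 30.0
pos [609.  -96.4 121. ] q [-0.23  0.48  1.96  0.33  0.36  0.96] F [ 0.6  0.4 -1.5] w 55.3
shift [-17.4  -0.7  34.6]
rot [ 0.0017 -0.0053  0.0035] shift after rot [-17.3  -0.5  34.7]
```

```bash

echo '[-5.8,-0.2,11.5,0,0,0,-5.8,-0.2,11.5,0,0,0,-5.8,-0.2,11.6,0,0,0,0,0,0,0,0,0,0,0,0,0,0,0]' | python3 jog.py | egrep 'ee_pos|force'
for i in 1 2 3 4; do echo '[-0.4,0,0.9,0,0,0,0,0,0,0,0,0]' | python3 jog.py | egrep 'ee_pos|ft_force'; done
```

```text
ee_pos: [605.1, -96.3, 82.7]
ft_force: [0.0, -0.4, -2.2]
grasp_force: 30.0
ee_pos: [605.2, -96.5, 82.0]
ft_force: [0.2, 0.8, -2.1]
ee_pos: [604.5, -96.4, 80.2]
ft_force: [-0.4, -0.6, -1.6]
ee_pos: [604.5, -96.4, 79.0]
ft_force: [0.1, -0.1, 0.0]
ee_pos: [605.0, -96.5, 78.3]
ft_force: [0.8, 0.3, 3.0]
```

```bash
python3 - <<'E'
from h import *
plan(place(0,13,24,0),YR,.373)
E
```

```text
pos [605.  -96.5  78.3] q [-0.23  0.55  1.98  0.44  0.27  0.84] F [0.8 0.3 3. ] w 55.4
shift [ 0.9 -0.3 -0.7]
rot [ 0.0026 -0.0071  0.0028] shift after rot [ 0.9 -0.3 -0.7]
```

```bash

echo '[0,0,0,0,0,0,0,0,0,0,0,0,0,0,0,0,0,0]' | python3 jog.py 63
echo '[0,0,-8,0,0,0,0,0,-12,0,0,0,0,0,-30,0,0,0,0,0,-35,0,0,0,0,0,-35,0,0,0]' | python3 jog.py 70
echo '[0,0,-37,0,-0.0933,0,0,0,-30,0,-0.0933,0,0,0,-20,0,-0.0933,0,0,0,-20,0,-0.0933,0,0,-30,0,0,0,0]' | python3 jog.py 70
python3 - <<'E'
from h import *
W=get("wrist");T=get("top");S=get("scene")
a=cv2.resize(W["img"],None,fx=.9,fy=.9)
b=cv2.resize(S["img"][180:280,150:315],None,fx=2,fy=2,interpolation=cv2.INTER_CUBIC)
o=np.zeros((560,465,3),np.uint8);o[:a.shape[0],:a.shape[1]]=a;o[350:350+b.shape[0],:b.shape[1]]=b
cv2.imwrite("pics/c8.png",o[:,:,::-1])
E
echo '[-3,-40,0,0,0,0,-3,-40,0,0,0,0,-3,-40,0,0,0,0,-3,-40,0,0,0,0,-3,-40,0,0,0,0]' | python3 jog.py
echo '[5,-40,0,0,0,0,5,-40,0,0,0,0,5,-40,0,0,0,0,5,-40,0,0,0,0,5,-40,0,0,0,0]' | python3 jog.py
echo '[0,0,0,0,0,0,0,0,0,0,0,0,0,0,0,0,0,0]' | python3 jog.py
python3 - <<'E'
from meas import *
plan([598,366,120],-.05,-.5)
W=get("wrist");np.save("w10.npy",W,allow_pickle=True)
print(proj(W,[586,366.5,12]).round())
meas(W,(60,0,400,222))
E
```

```text
t: 25.72
ee_pos: [603.6, -96.3, 77.3]
orientation: [-3.069, -0.136, -0.586]
ft_force: [0.2, 0.0, 0.0]
width: 62.5
grasp_force: 0.0
t: 26.13
ee_pos: [558.4, -99.9, 189.7]
orientation: [-3.07, -0.136, -0.584]
ft_force: [1.1, -0.2, 0.1]
width: 70.3
grasp_force: 0.0
t: 26.55
ee_pos: [533.3, -75.2, 296.5]
orientation: [3.132, 0.133, 0.018]
ft_force: [1.9, 0.6, 0.2]
width: 70.2
grasp_force: 0.0
t: 27.12
ee_pos: [495.9, 126.4, 289.8]
orientation: [3.136, 0.137, 0.01]
ft_force: [1.3, -0.2, -0.9]
width: 69.6
grasp_force: 0.0
t: 27.53
ee_pos: [503.8, 328.0, 289.4]
orientation: [3.135, 0.138, 0.011]
ft_force: [0.9, 0.1, 0.4]
width: 69.8
grasp_force: 0.0
t: 27.78
ee_pos: [503.9, 326.2, 289.2]
orientation: [3.135, 0.139, 0.009]
ft_force: [0.0, -0.4, -0.6]
width: 69.6
grasp_force: 0.0
pos [503.9 326.2 289.2] q [ 0.56  0.33  1.64 -0.01  1.16  2.04] F [ 0.  -0.4 -0.6] w 69.6
shift [ 96.3 -32.  169.6]
rot [ 0.038  -0.5053  0.1348] shift after rot [161.9 -44.5 104.4]
[226. 100.]
W [226.  98.] [586.4 367.9] -0.091 [ 57. 121.]
T [572.6 385.8] 0.005 [104. 147.]
tri [577.7 367.7  49.8]
```

View pics/c8.png

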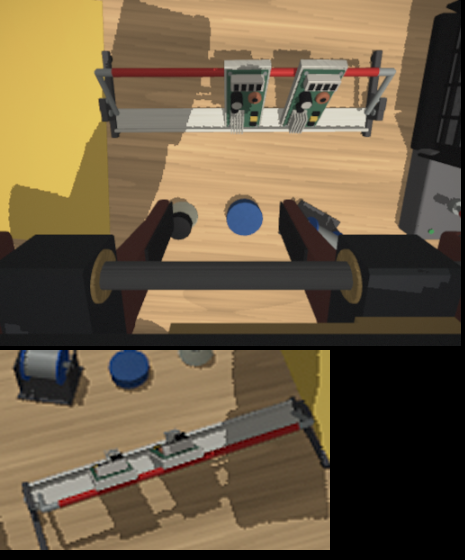

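Both placed modules stand on the ledge against the rail (wrist crop px (247,95) and (315,97)). The right one looks slightly skewed, so I'll check it more closely later. Now module 1.

```bash

echo '[0,0,0,0.009,-0.101,0.032,0,0,0,0.009,-0.101,0.032,0,0,0,0.009,-0.101,0.032,0,0,0,0.009,-0.101,0.032,0,0,0,0.009,-0.101,0.032]' | python3 jog.py
echo '[32,-8.5,21,0,0,0,32,-8.5,21,0,0,0,32,-8.5,21,0,0,0,32,-8.5,21,0,0,0,32,-8.5,21,0,0,0]' | python3 jog.py
echo '[0,0,0,0,0,0,0,0,0,0,0,0,0,0,0,0,0,0]' | python3 jog.py
python3 - <<'E'
from meas import *
plan([598.4,366.8,24],-.08,-.5)
W=get("wrist")
for p in([60,28,12],[60,-28,12],[-60,28,12],[-60,-28,12]):print(proj(W,np.array([586.4,367.7,0])+Ro.from_euler("z",-.08).apply(p)).round(1))
for r in plates(W,(195,30,320,222)): print(np.round(r[0]),np.round(cv2.boxPoints(r)).tolist())
E
```

```text
t: 28.3
ee_pos: [505.1, 325.8, 291.0]
orientation: [-3.019, 0.119, 0.775]
ft_force: [0.0, 0.1, 0.2]
width: 69.9
grasp_force: 0.0
t: 28.72
ee_pos: [599.0, 361.4, 120.0]
orientation: [-3.022, 0.118, 0.769]
ft_force: [0.0, 0.6, 0.1]
width: 69.9
grasp_force: 0.0
t: 28.97
ee_pos: [597.9, 362.1, 122.4]
orientation: [-3.021, 0.116, 0.769]
ft_force: [0.3, -0.9, 0.5]
width: 70.1
grasp_force: 0.0
pos [597.9 362.1 122.4] q [0.43 0.86 1.21 0.24 1.52 2.01] F [ 0.3 -0.9  0.5] w 70.1
shift [47.2 -4.5 86.4]
rot [-0.0009 -0.0012  0.0035] shift after rot [47.3 -4.7 86.3]
[204.5  76.4]
[285.4  76.8]
[217.5 197.4]
[274.8 197.7]
[246. 138.] [[205.0, 71.0], [284.0, 69.0], [287.0, 204.0], [208.0, 206.0]]
```

```bash

echo '[11.8,-4.5,21.6,0,0,0,11.8,0,21.6,0,0,0,11.8,0,21.6,0,0,0,11.8,0,21.6,0,0,0,0,0,0,0,0,0]' | python3 jog.py 70
echo '[0,0,0,0,0,0,0,0,0,0,0,0,0,0,0,0,0,0,0,0,0,0,0,0]' | python3 jog.py 50
echo '[-17.5,0,-32.6,0,0,0,-17.5,0,-32.6,0,0,0,-17.5,0,-32.6,0,0,0,-17.5,0,-32.6,0,0,0,0,0,0,0,0,0]' | python3 jog.py
python3 - <<'E'
from h import *
plan(place(90,13,24,100),YR,-.5)
E
```

```text
t: 29.43
ee_pos: [596.4, 366.8, 21.7]
orientation: [-3.023, 0.115, 0.774]
ft_force: [-2.0, -1.4, -1.3]
width: 69.8
grasp_force: 0.0
t: 29.77
ee_pos: [599.6, 368.4, 26.2]
orientation: [-3.022, 0.113, 0.764]
ft_force: [0.7, -0.6, 7.8]
width: 54.7
grasp_force: 30.1
t: 30.18
ee_pos: [602.8, 369.4, 180.9]
orientation: [-3.02, 0.111, 0.749]
ft_force: [0.7, -0.0, -0.0]
width: 54.7
grasp_force: 29.9
pos [602.8 369.4 180.9] q [0.43 0.81 1.17 0.24 1.59 2.03] F [ 0.7 -0.  -0. ] w 54.7
shift [ 19.9 375.2 -12.9]
rot [-0.0854 -0.014  -0.1381] shift after rot [-32.  374.1  19.2]
```

```bash
python3 - <<'E'
from h import *
W=get("wrist");V=np.load("w9.npy",allow_pickle=True).item()
for d in(V,W):
    g=cv2.cvtColor(d["img"],cv2.COLOR_RGB2GRAY).astype(int)
    for c in(200,255,305): print([int(v) for v in g[145:215,c]][::2])
    print([int(v) for v in g[168,180:330]][::3])
o=ctrl.get_obs();print(o["ft_force"],o["width"],o["grasp_force"])
E
```

```text
[143, 128, 130, 98, 92, 147, 154, 158, 159, 159, 159, 158, 206, 185, 181, 166, 76, 77, 85, 87, 121, 127, 94, 85, 86, 86, 92, 106, 127, 136, 137, 143, 185, 163, 112]
[179, 169, 164, 157, 159, 160, 157, 151, 151, 152, 158, 160, 213, 182, 157, 153, 74, 75, 85, 85, 85, 111, 155, 156, 157, 156, 158, 158, 160, 160, 172, 210, 170, 131, 29]
[176, 177, 177, 167, 151, 161, 151, 149, 150, 154, 155, 156, 206, 177, 176, 176, 171, 161, 165, 172, 176, 175, 177, 176, 171, 170, 161, 138, 128, 120, 105, 97, 97, 105, 102]
[133, 157, 168, 124, 178, 175, 176, 175, 175, 177, 178, 175, 176, 180, 181, 183, 182, 180, 180, 180, 178, 179, 185, 187, 186, 186, 183, 179, 180, 188, 190, 186, 187, 182, 186, 188, 191, 189, 184, 186, 189, 189, 186, 180, 90, 90, 90, 89, 90, 89]
[109, 110, 109, 109, 109, 113, 114, 115, 116, 118, 117, 117, 123, 123, 116, 115, 73, 58, 58, 89, 93, 92, 91, 66, 56, 57, 58, 75, 89, 103, 130, 157, 176, 210, 211]
[110, 110, 109, 109, 103, 115, 118, 116, 114, 112, 113, 116, 129, 116, 117, 95, 57, 58, 57, 57, 58, 101, 116, 116, 116, 117, 116, 115, 118, 117, 123, 124, 116, 66, 24]
[109, 109, 108, 110, 109, 109, 108, 112, 108, 112, 116, 126, 118, 113, 112, 113, 112, 112, 111, 107, 105, 104, 175, 175, 183, 190, 192, 193, 192, 192, 191, 192, 191, 191, 191]
[179, 174, 110, 115, 116, 117, 118, 116, 118, 117, 117, 116, 118, 119, 121, 121, 120, 120, 121, 120, 120, 124, 126, 126, 126, 125, 124, 123, 128, 132, 130, 131, 128, 130, 130, 132, 131, 127, 128, 128, 127, 127, 124, 110, 110, 110, 109, 110, 110, 110]
[-0.35884065 -0.36642984 -1.81688151] 54.814610855164865 29.897544729465153
```

```bash

echo '[0,0,0,-0.043,-0.007,-0.069,0,0,0,-0.043,-0.007,-0.069,-3.2,37.4,1.9,0,0,0,-3.2,37.4,1.9,0,0,0,-3.2,37.4,1.9,0,0,0]' | python3 jog.py
echo '[-3.2,37.4,1.9,0,0,0,-3.2,37.4,1.9,0,0,0,-3.2,37.4,1.9,0,0,0,-3.2,37.4,1.9,0,0,0,-3.2,37.4,1.9,0,0,0]' | python3 jog.py
echo '[-3.2,37.4,1.9,0,0,0,-3.2,37.4,1.9,0,0,0,0,0,0,0,0.11,0,0,0,0,0,0.11,0,0,0,0,0,0.11,0]' | python3 jog.py
echo '[0,0,0,0,0.11,0,0,0,0,0,0.11,0,0,0,0,0,0.11,0,0,0,0,0,0.11,0,0,0,0,0,0.11,0]' | python3 jog.py
echo '[0,0,0,0,0,0,0,0,0,0,0,0,0,0,0,0,0,0]' | python3 jog.py
python3 - <<'E'
from h import *
plan(place(90,13,24,40),YR,.373)
W=get("wrist");g=cv2.cvtColor(W["img"],cv2.COLOR_RGB2GRAY).astype(int)
for c in(200,255): print([int(v) for v in g[145:215,c]][::2])
print([int(v) for v in g[168,180:330]][::3])
E
```

```text
t: 30.65
ee_pos: [596.5, 254.0, 170.0]
orientation: [3.008, 0.131, -0.791]
ft_force: [0.5, -0.4, -1.8]
width: 54.9
grasp_force: 29.9
t: 31.07
ee_pos: [594.3, 65.0, 171.3]
orientation: [3.009, 0.128, -0.791]
ft_force: [-0.1, 0.1, -1.7]
width: 55.0
grasp_force: 29.9
t: 31.48
ee_pos: [594.2, -9.3, 171.6]
orientation: [3.113, 0.131, -0.279]
ft_force: [0.3, 0.3, -1.3]
width: 54.7
grasp_force: 29.9
t: 31.9
ee_pos: [593.4, -8.5, 172.7]
orientation: [-3.076, -0.134, -0.579]
ft_force: [0.5, 0.8, -2.9]
width: 54.9
grasp_force: 29.9
t: 32.15
ee_pos: [594.9, -8.4, 172.6]
orientation: [-3.077, -0.135, -0.567]
ft_force: [0.1, 0.1, -1.3]
width: 54.8
grasp_force: 29.9
pos [594.9  -8.4 172.6] q [-0.06  0.36  1.98  0.11  0.44  1.34] F [ 0.1  0.1 -1.3] w 54.8
shift [-16.1  -1.9  50.8]
rot [0.0053 0.0086 0.0025] shift after rot [-16.5  -1.6  50.7]
[134, 99, 95, 93, 96, 139, 154, 157, 158, 159, 162, 160, 185, 193, 181, 180, 103, 77, 83, 112, 140, 142, 138, 86, 87, 86, 86, 87, 85, 92, 114, 138, 139, 144, 115]
[172, 175, 159, 156, 139, 155, 158, 158, 154, 151, 154, 162, 214, 181, 182, 143, 76, 80, 86, 86, 86, 141, 157, 156, 157, 158, 158, 159, 161, 161, 190, 195, 182, 74, 28]
[128, 101, 135, 150, 161, 161, 161, 162, 164, 164, 165, 166, 168, 173, 179, 179, 177, 177, 179, 180, 180, 189, 193, 194, 200, 200, 197, 197, 208, 213, 211, 212, 209, 211, 213, 213, 211, 208, 209, 212, 211, 208, 197, 97, 95, 96, 95, 95, 95, 94]
```

```bash

echo '[-8.1,-0.8,25.4,0.002,0.004,0,-8.1,-0.8,25.4,0.002,0.004,0,0,0,0,0,0,0,0,0,0,0,0,0,0,0,0,0,0,0]' | python3 jog.py
python3 - <<'E'
from h import *
plan(place(90,13,24,3),YR,.373)
E
```

```text
t: 32.62
ee_pos: [598.4, -6.7, 119.9]
orientation: [-3.07, -0.136, -0.583]
ft_force: [0.4, 0.2, -1.4]
width: 54.9
grasp_force: 29.9
pos [598.4  -6.7 119.9] q [-0.06  0.46  2.01  0.16  0.31  1.28] F [ 0.4  0.2 -1.4] w 54.9
shift [-14.3  -0.3  34.7]
rot [ 0.0015 -0.002   0.0028] shift after rot [-14.2  -0.2  34.7]
```

```bash

echo '[-4.8,-0.1,11.6,0,0,0,-4.8,-0.1,11.6,0,0,0,-4.8,-0.1,11.6,0,0,0,0,0,0,0,0,0,0,0,0,0,0,0]' | python3 jog.py | egrep 'ee_pos|force'
for i in 1 2 3 4; do echo '[-0.4,0,0.9,0,0,0,0,0,0,0,0,0]' | python3 jog.py | egrep 'ee_pos|ft_force'; done
```

```text
ee_pos: [597.4, -6.6, 82.6]
ft_force: [-0.1, 0.6, -1.7]
grasp_force: 29.9
ee_pos: [597.4, -6.6, 81.8]
ft_force: [0.2, 0.1, -1.9]
ee_pos: [597.4, -6.7, 80.5]
ft_force: [1.6, 1.0, 1.8]
ee_pos: [597.6, -6.7, 80.1]
ft_force: [-3.7, -0.9, 11.6]
ee_pos: [597.6, -6.7, 79.9]
ft_force: [-7.7, -0.9, 20.4]
```

```bash

echo '[0.6,0,-1.4,0,0,0,0,0,0,0,0,0]' | python3 jog.py | egrep 'ee_pos|ft_force'
echo '[0,0,0,0,0,0,0,0,0,0,0,0,0,0,0,0,0,0]' | python3 jog.py 63
echo '[0,0,-8,0,0,0,0,0,-12,0,0,0,0,0,-30,0,0,0,0,0,-35,0,0,0,0,0,-35,0,0,0]' | python3 jog.py
echo '[0,36,-10,0,0,0,0,36,0,0,0,0,0,36,0,0,0,0,0,0,0,0,0,0,0,0,0,0,0,0]' | python3 jog.py
python3 - <<'E'
from h import *
W=get("wrist");np.save("w11.npy",W,allow_pickle=True);T=get("top")
a=cv2.resize(W["img"][40:260,:],None,fx=1.5,fy=1.5,interpolation=cv2.INTER_CUBIC)
b=cv2.resize(T["img"][130:200,195:360],None,fx=3.5,fy=3.5,interpolation=cv2.INTER_CUBIC)
o=np.zeros((590,768,3),np.uint8);o[:330]=a;o[335:335+b.shape[0],:b.shape[1]]=b
cv2.imwrite("pics/c12.png",o[:,:,::-1]);plan([600,-100,200])
E
```

```text
ee_pos: [597.3, -6.7, 80.3]
ft_force: [-1.2, 0.9, 5.9]
t: 34.12
ee_pos: [596.1, -6.6, 78.6]
orientation: [-3.07, -0.136, -0.581]
ft_force: [0.3, -1.3, 0.0]
width: 62.7
grasp_force: 0.0
t: 34.53
ee_pos: [551.2, -10.3, 191.1]
orientation: [-3.071, -0.135, -0.578]
ft_force: [1.0, 0.9, 1.4]
width: 62.8
grasp_force: 0.0
t: 34.95
ee_pos: [558.2, -119.9, 200.6]
orientation: [-3.071, -0.13, -0.583]
ft_force: [-0.2, -0.6, 0.9]
width: 63.1
grasp_force: 0.0
pos [ 557.8 -117.7  200. ] q [-0.3   0.28  2.01  0.28  0.51  0.96] F [ 0.4  0.5 -0.6] w 63.1
shift [ 40.6 -14.   15.9]
```

View pics/c12.png

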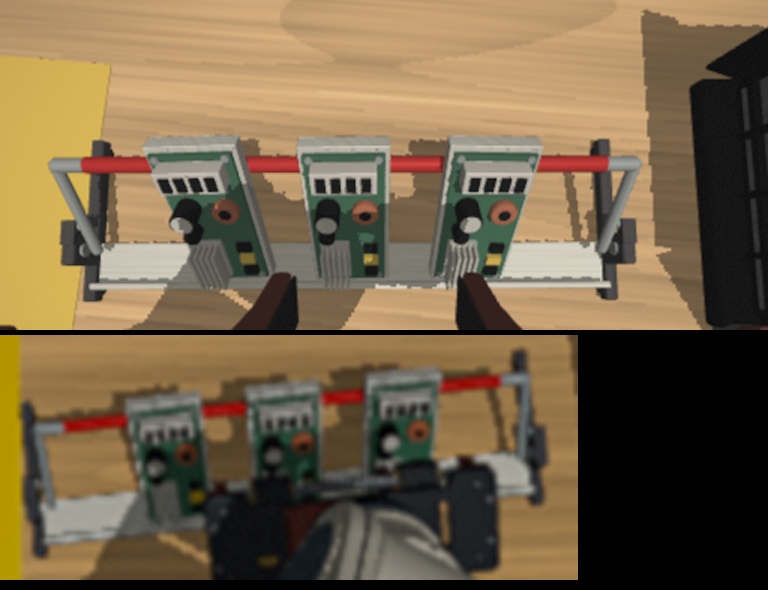

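All three modules stand evenly spaced against the rail at wrist crop px (205,205), (345,205) and (490,205), none touching. Now I locate the switch.

```bash
python3 - <<'E'
from h import *
T=get("top");im=T["img"][195:225,385:425]
h=cv2.cvtColor(im,cv2.COLOR_RGB2HSV);m=(((h[...,0]<10)|(h[...,0]>170))&(h[...,1]>110)).astype(np.uint8)
for a,c,k in blobs(m,2): print(a,c+[385,195],onz(T,c+[385,195],96).round(1))
plan([420,-360,230])
E
echo '[-36,0,-12,0,0,0,-36,0,-12,0,0,0,-36,0,-12,0,0,0,-36,0,0,0,0,0,0,36,0,0,0,0]' | python3 jog.py 0
python3 - <<'E'
from h import *
plan([420,-360,230],YR,.373)
E
```

```text
21 [405.38095238 209.42857143] [ 472.2 -429.4   96. ]
pos [ 557.8 -117.2  199.9] q [-0.3   0.28  2.01  0.28  0.51  0.96] F [ 0.1  0.2 -0.3] w 62.9
shift [-136.9  229.7  -85.5]
t: 35.52
ee_pos: [402.5, -157.1, 175.4]
orientation: [-3.062, -0.141, -0.557]
ft_force: [-0.7, 2.4, -2.6]
width: 32.9
grasp_force: 0.0
pos [ 402.5 -157.1  175.4] q [-0.55  0.16  2.28  0.5   0.47  0.51] F [-0.7  2.4 -2.6] w 32.9
shift [ 18.4 203.1 -53.6]
rot [-0.0122  0.0129  0.004 ] shift after rot [ 19.9 203.7 -50.9]
```

```bash

echo '[3,34,-20,0,0,0,3,34,-20,0,0,0,3,34,-12,0,0,0,3,34,0,0,0,0,3,30,0,0,0,0]' | python3 jog.py
echo '[3,20,0,0,0,0,0,0,0,0,0,0,0,0,0,0,0,0]' | python3 jog.py
python3 - <<'E'
from h import *
W=get("wrist");T=get("top");np.save("w13.npy",W,allow_pickle=True);np.save("t13.npy",T,allow_pickle=True)
cv2.imwrite("pics/w13.png",cv2.resize(W["img"],None,fx=1.5,fy=1.5,interpolation=cv2.INTER_CUBIC)[:,:,::-1])
def rb(im,x0,y0,x1,y1):
    h=cv2.cvtColor(im[y0:y1,x0:x1],cv2.COLOR_RGB2HSV);m=(((h[...,0]<10)|(h[...,0]>170))&(h[...,1]>110)).astype(np.uint8)
    return [(a,(c+[x0,y0]).round(1),np.round(ends(k)+np.array([x0,y0]),1).tolist()) for a,c,k in blobs(m,4)]
print(rb(T["img"],385,195,425,225));print(rb(W["img"],100,20,500,230));print(proj(W,[472,-429,96]))
plan([472,-429,96])
E
```

```text
t: 35.93
ee_pos: [425.1, -333.8, 236.5]
orientation: [-3.071, -0.138, -0.584]
ft_force: [0.7, 0.1, -0.6]
width: 1.4
grasp_force: 0.0
t: 36.18
ee_pos: [429.2, -351.4, 236.0]
orientation: [-3.069, -0.136, -0.58]
ft_force: [-0.8, 0.3, -0.5]
width: 0.6
grasp_force: 0.0
[(np.int32(21), array([405.4, 209.4]), [[402.9, 209.1], [408.0, 209.8]]), (np.int32(27), array([394.1, 223. ]), [[399.0, 223.2], [390.0, 222.9]])]
[(np.int32(497), array([167.3,  29. ]), [[144.0, 28.8], [190.0, 29.2]]), (np.int32(138), array([131.4,  55.7]), [[126.8, 49.2], [136.1, 62.2]]), (np.int32(164), array([332. , 201.9]), [[324.1, 199.6], [339.9, 204.3]]), (np.int32(54), array([241.3, 225.9]), [[235.3, 225.4], [247.2, 226.3]]), (np.int32(45), array([260.4, 226. ]), [[255.0, 226.0], [266.0, 226.0]])]
[330.27042586 201.74334548]
pos [ 428.7 -350.1  235.8] q [-0.86  0.25  1.96  0.44  0.76  0.32] F [-0.1  0.9 -0.3] w 0.5
shift [-17.5  82.4 143.4]
```

View pics/w13.png

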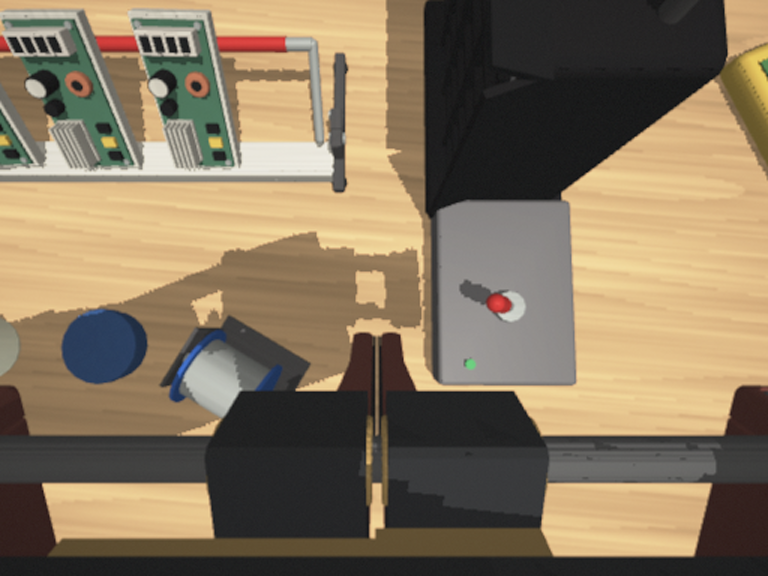

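Wrist view: the toggle's red tip is at (332,202) and its collar at (341,203) on the grey pod. The fingers are left of it, and the pod edges line up with the tool.

```bash
python3 - <<'E'
from h import *
W=np.load("w13.npy",allow_pickle=True).item();T=np.load("t13.npy",allow_pickle=True).item()
X=tri([(T,(405.4,209.4)),(W,(332,201.9))]);print("sleeve centroid",X.round(1))
C=onz(W,(341,203.5),54);print("collar",C.round(1))
r=Ro.from_euler("z",YR); d=r.inv().apply(X-C);print("tip rel collar in ext axes",d.round(1))
# TCP start: ext y=+52 from collar, finger tips at z~72 (tilted): TCP z=92
plan(C+r.apply([0,55,0])*[1,1,0]+[0,0,92-C[2]],YR,.373)
plan(C+r.apply([0,55,0])*[1,1,0]+[0,0,150-C[2]],YR,.373)
E
```

```text
sleeve centroid [ 472.7 -433.4   86. ]
collar [ 474.6 -452.6   54. ]
tip rel collar in ext axes [-0.2 19.3 32. ]
pos [ 428.7 -350.1  235.8] q [-0.86  0.25  1.96  0.44  0.76  0.32] F [-0.1  0.9 -0.3] w 0.5
shift [-18.3  51.2 147.4]
rot [-0.0009 -0.0005  0.0034] shift after rot [-18.   51.1 147.4]
pos [ 428.7 -350.1  235.8] q [-0.86  0.25  1.96  0.44  0.76  0.32] F [-0.1  0.9 -0.3] w 0.5
shift [ 2.9 51.2 93.4]
rot [-0.0009 -0.0005  0.0034] shift after rot [ 3.1 51.1 93.4]
```

```bash

echo '[0,17,31,0,0,0,0,17,31,0,0,0,0,17,31,0,0,0,-12,0,26,0,0,0,-13,0,26,0,0,0]' | python3 jog.py 0
echo '[0,0,0,0,0,0,0,0,0,0,0,0,0,0,0,0,0,0]' | python3 jog.py
python3 - <<'E'
from h import *
C=np.array([474.6,-452.6,0]);r=Ro.from_euler("z",YR)
o=ctrl.get_obs();print("ext rel",r.inv().apply(o["ee_pos"]-C).round(1));plan(C+r.apply([-4,8,0])+[0,0,92])
E
```

```text
t: 36.7
ee_pos: [464.0, -399.6, 91.5]
orientation: [-3.07, -0.139, -0.582]
ft_force: [0.5, 0.2, 0.0]
width: 0.4
grasp_force: 0.0
t: 36.95
ee_pos: [463.8, -400.2, 93.9]
orientation: [-3.07, -0.137, -0.583]
ft_force: [-0.1, 0.3, 0.7]
width: 0.5
grasp_force: 0.0
ext rel [-6.3 53.1 93.9]
pos [ 463.8 -400.2   93.9] q [-0.88  0.55  1.9   0.62  0.55  0.1 ] F [-0.1  0.3  0.7] w 0.5
shift [ 1.2 45.1  2.7]
```

```bash

echo '[0.5,7,0.5,0,0,0,0.5,7,0.5,0,0,0,0,6,0.5,0,0,0,0,6,0.5,0,0,0,0,6,0,0,0,0]' | python3 jog.py | egrep 'ee_pos|ft_force'
echo '[0,4,0,0,0,0,0,4,0,0,0,0,0,0,0,0,0,0]' | python3 jog.py | egrep 'ee_pos|ft_force'
echo '[0,3,0,0,0,0,0,0,0,0,0,0]' | python3 jog.py | egrep 'ee_pos|ft_force'
echo '[0,2,0,0,0,0,0,0,0,0,0,0]' | python3 jog.py | egrep 'ee_pos|ft_force'
```

```text
ee_pos: [468.0, -433.5, 91.9]
ft_force: [-0.4, 1.2, 1.0]
ee_pos: [468.4, -441.4, 91.2]
ft_force: [-0.0, 0.2, -0.2]
ee_pos: [468.5, -443.7, 91.0]
ft_force: [-0.6, 1.1, 0.5]
ee_pos: [468.7, -445.4, 91.0]
ft_force: [-0.3, 1.4, -0.3]
```

```bash

for i in 1 2 3; do echo '[0,2,0,0,0,0,0,0,0,0,0,0]' | python3 jog.py | egrep 'ee_pos|ft_force'; done
```

```text
ee_pos: [468.9, -447.4, 91.0]
ft_force: [-0.2, 2.1, -1.1]
ee_pos: [469.1, -449.5, 91.0]
ft_force: [-1.1, 1.6, -0.6]
ee_pos: [469.2, -450.6, 91.1]
ft_force: [-1.3, 4.6, 1.5]
```

```bash

echo '[0,1.5,0,0,0,0,0,0,0,0,0,0]' | python3 jog.py | egrep 'ee_pos|ft_force'
echo '[0,1.5,0,0,0,0,0,0,0,0,0,0]' | python3 jog.py | egrep 'ee_pos|ft_force'
```

```text
ee_pos: [469.2, -451.0, 91.0]
ft_force: [-1.5, 8.4, 4.3]
ee_pos: [469.2, -451.2, 90.8]
ft_force: [-1.3, 12.0, 5.2]
```

```bash

echo '[0,-12,0,0,0,0,0,-25,-5,0,0,0,0,-25,-25,0,0,0,0,-20,-35,0,0,0,0,-20,-35,0,0,0]' | python3 jog.py
echo '[-10,0,-35,0,0,0,0,0,-20,0,0,0,0,0,0,0,0,0,0,0,0,0,0,0]' | python3 jog.py
python3 - <<'E'
from h import *
W=get("wrist");T=get("top");S=get("scene")
h=cv2.cvtColor(W["img"],cv2.COLOR_RGB2HSV);m=red(W["img"]);
bw=[(a,c.round(1).tolist()) for a,c,k in blobs(m,20)];print(bw)
h=cv2.cvtColor(T["img"][195:225,385:425],cv2.COLOR_RGB2HSV);m=(((h[...,0]<10)|(h[...,0]>170))&(h[...,1]>110)).astype(np.uint8)
bt=[(c+[385,195]) for a,c,k in blobs(m,4)];print(bt)
C=np.array([474.6,-452.6,0]);r=Ro.from_euler("z",YR)
for t in bt: 
    for w in bw:
        X=tri([(T,t),(W,w[1])]);
        if 60<X[2]<120 and np.linalg.norm(X[:2]-C[:2])<60: print("tip rel",r.inv().apply(X-C).round(1))
a=cv2.resize(W["img"],None,fx=1.2,fy=1.2);b=cv2.resize(T["img"][120:265,195:435],None,fx=1,fy=1);c=cv2.resize(S["img"][150:270,140:320],None,fx=1,fy=1)
o=np.zeros((600,800,3),np.uint8);o[:a.shape[0],:a.shape[1]]=a[:,:800]
b=cv2.resize(b[:130],(395,214));c=cv2.resize(c[:100],(395,219));
o=np.zeros((600,800,3),np.uint8);a=cv2.resize(W["img"],(500,375));o[:375,:500]=a;o[380:594,:395]=b;o[380:599,400:795]=c
cv2.imwrite("pics/final.png",o[:,:,::-1])
E
```

```text
t: 39.2
ee_pos: [423.6, -354.7, 184.3]
orientation: [-3.07, -0.135, -0.581]
ft_force: [-0.2, -0.8, 1.3]
width: 0.6
grasp_force: 0.0
t: 39.53
ee_pos: [395.3, -359.4, 233.3]
orientation: [-3.073, -0.135, -0.587]
ft_force: [0.4, -0.6, -0.2]
width: 0.4
grasp_force: 0.0
[(np.int32(430), [148.5, 2.5]), (np.int32(289), [361.3, 169.7])]
[array([419.42222222, 208.24444444])]
tip rel [ -1.2 -15.6  92.1]
```

View pics/final.png

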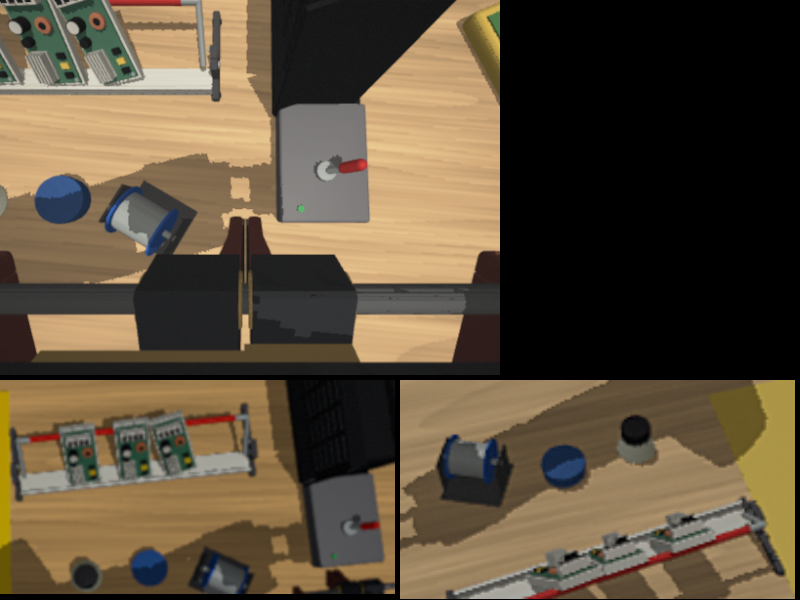

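The switch is on, but one placed module has meanwhile been knocked: the one at top-inset px (172,445) now stands skewed beside the middle one. I'll measure it by casting rays onto the lean plane and straighten it.

```bash

echo '[23.3,-27.7,11.1,0,0,0,23.3,-27.7,11.1,0,0,0,23.3,-27.7,11.1,0,0,0,23.3,-27.7,11.1,0,0,0,23.3,-27.7,11.1,0,0,0]' | python3 jog.py 70
echo '[23.3,-27.7,11.1,0,0,0,23.3,-27.7,11.1,0,0,0,0,0,0,0,0,0,0,0,0,0,0,0,0,0,0,0,0,0]' | python3 jog.py
cat >> h.py <<'E'
def lean(W,h=15,a=.873,box=(0,0,512,215)):
    """green boards on the lean plane: (rack y, s) outline; h above underside"""
    r=Ro.from_euler("z",YR);ex=r.apply([np.cos(a),0,np.sin(a)]);ey=r.apply([0,1,0]);n=r.apply([-np.sin(a),0,np.cos(a)])
    P0=O+r.apply([-12,0,8])+h*n
    hs=cv2.cvtColor(W["img"],cv2.COLOR_RGB2HSV);m=((hs[...,0]>60)&(hs[...,0]<90)&(hs[...,1]>90)&(hs[...,2]>40)).astype(np.uint8)
    k=np.zeros_like(m);x0,y0,x1,y1=box;k[y0:y1,x0:x1]=1;m=cv2.morphologyEx(m*k,cv2.MORPH_CLOSE,np.ones((7,7),np.uint8))
    for A,c,b in blobs(m,250):
        q=[]
        for p in cv2.findContours(b.astype(np.uint8),cv2.RETR_EXTERNAL,cv2.CHAIN_APPROX_NONE)[0][0][:,0]:
            cc,v=ray(W,p);X=cc+v*((P0-cc)@n)/(v@n)-P0;q.append([X@ey,X@ex])
        R=cv2.minAreaRect(np.array(q,np.float32));bx=cv2.boxPoints(R)
        print("px",c.round(),"ctr(y,s)",np.round(R[0],1),"size",np.round(R[1],1),"ang",round(R[2],1),"box",bx.round(0).tolist())
E
python3 - <<'E'
from h import *
W=get("wrist");np.save("w15.npy",W,allow_pickle=True)
plan([560,-150,220]);lean(W)
print("ref (after placing 3rd):");lean(np.load("w11.npy",allow_pickle=True).item())
print("before switch:");lean(np.load("w13.npy",allow_pickle=True).item())
E
```

```text
t: 40.1
ee_pos: [511.7, -207.2, 220.5]
orientation: [-3.069, -0.135, -0.579]
ft_force: [0.4, -0.4, 0.5]
width: 30.4
grasp_force: 0.0
t: 40.52
ee_pos: [557.0, -148.9, 217.0]
orientation: [-3.069, -0.137, -0.578]
ft_force: [-0.3, 0.6, -0.1]
width: 63.7
grasp_force: 0.0
pos [ 556.7 -149.6  217.4] q [-0.36  0.27  1.98  0.3   0.57  0.9 ] F [ 1.1 -0.4  0.3] w 67.3
shift [ 4.   0.7 -1.3]
ref (after placing 3rd):
before switch:
```

```bash
sed -i 's/m=((hs\[...,0\]>60)&(hs\[...,0\]<90)&(hs\[...,1\]>90)&(hs\[...,2\]>40))/m=((hs[...,0]>40)\&(hs[...,0]<95)\&(hs[...,1]>60))/' h.py
python3 - <<'E'
from h import *
for f in("w11","w13","w15"):
    print(f);lean(np.load(f+".npy",allow_pickle=True).item())
E
```

```text
w11
px [146. 178.] ctr(y,s) [89.4 70.6] size [97.1 49.7] ang 88.6 box [[63.0, 23.0], [113.0, 21.0], [115.0, 118.0], [66.0, 120.0]]
px [234. 179.] ctr(y,s) [ 0.2 70.6] size [96.  48.8] ang 89.9 box [[-24.0, 23.0], [25.0, 23.0], [25.0, 119.0], [-24.0, 119.0]]
px [321. 177.] ctr(y,s) [-89.3  70.6] size [49.1 96.4] ang 0.5 box [[-114.0, 119.0], [-114.0, 22.0], [-64.0, 23.0], [-65.0, 119.0]]
w13
px [53. 62.] ctr(y,s) [-0.3 60.9] size [111.   51.6] ang 89.8 box [[-26.0, 6.0], [25.0, 5.0], [26.0, 116.0], [-26.0, 116.0]]
px [129.  63.] ctr(y,s) [-90.3  61.2] size [ 49.  111.1] ang 1.5 box [[-116.0, 116.0], [-113.0, 5.0], [-64.0, 6.0], [-67.0, 117.0]]
px [ 7. 97.] ctr(y,s) [67.2 23.2] size [22.5 52.3] ang 30.6 box [[44.0, 40.0], [71.0, -5.0], [90.0, 6.0], [64.0, 52.0]]
w15
px [270. 178.] ctr(y,s) [-64.7  66.6] size [109.6  49. ] ang 76.3 box [[-101.0, 19.0], [-54.0, 8.0], [-28.0, 114.0], [-75.0, 126.0]]
px [126. 177.] ctr(y,s) [89.1 67.3] size [103.6  49.6] ang 88.6 box [[63.0, 16.0], [113.0, 15.0], [115.0, 118.0], [66.0, 120.0]]
px [209. 178.] ctr(y,s) [ 1.9 67.2] size [102.9  48.8] ang 87.8 box [[-24.0, 17.0], [24.0, 15.0], [28.0, 118.0], [-21.0, 120.0]]
```

```bash
cat >> h.py <<'E'
def goal(yc,sc,phi,mx,mz,back=0,a=.873,rel=-.5):
    """TCP pose holding a module whose centre is at (rack y, s) in lean plane, turned phi in plane"""
    M=Ro.from_euler("z",YR)*Ro.from_euler("y",-a)*Ro.from_euler("z",phi)
    r=Ro.from_euler("z",YR)*Ro.from_euler("y",-a)
    G=M*Ro.from_euler("y",-rel)*Ro.from_euler("x",np.pi)
    p=O+Ro.from_euler("z",YR).apply([-12,0,8])+r.apply([sc,yc,0])+M.apply([mx,0,mz])-G.apply([0,0,back])
    o=ctrl.get_obs();R=Ro.from_rotvec(o["orientation"])
    print("goal",p.round(1),"now",o["ee_pos"].round(1),"q",o["qpos"].round(2),"F",o["ft_force"].round(1),"w",round(float(o["width"]),1))
    print("rot",(R.inv()*G).as_rotvec().round(4),"shift now",R.inv().apply(p-o["ee_pos"]).round(1),"after rot",G.inv().apply(p-o["ee_pos"]).round(1))
E
python3 - <<'E'
from h import *
goal(-65.5,62.7,.239,52,37.5,60)
E
```

```text
goal [ 602.7 -143.   174.1] now [ 556.7 -149.6  217.4] q [-0.36  0.27  1.98  0.3   0.57  0.9 ] F [ 1.1 -0.4  0.3] w 67.3
rot [-1.137e-01  1.000e-04 -2.076e-01] shift now [27.4 -2.7 57.2] after rot [28.  -3.4 56.8]
```

```bash

echo '[0,0,0,-0.057,0,-0.104,0,0,0,-0.057,0,-0.104,14,-1.7,20,0,0,0,14,-1.7,20,0,0,0,0,0,0,0,0,0]' | python3 jog.py 44
echo '[0,0,0,0,0,0,0,0,0,0,0,0,0,0,0,0,0,0]' | python3 jog.py
python3 - <<'E'
from h import *
W=get("wrist");np.save("w16.npy",W,allow_pickle=True)
goal(-65.5,62.7,.239,52,37.5,30);lean(W,box=(0,0,512,300))
# white connector blobs on plane h=29
hs=cv2.cvtColor(W["img"],cv2.COLOR_RGB2HSV)
r=Ro.from_euler("z",YR)*Ro.from_euler("y",-.873);P0=O+Ro.from_euler("z",YR).apply([-12,0,8])
def pix(yc,sc,phi,m):
    return proj(W,P0+r.apply([sc,yc,0])+(r*Ro.from_euler("z",phi)).apply(m)).round(1)
for m in MP: print(m,pix(-65.5,62.7,.239,m))
g=cv2.cvtColor(W["img"],cv2.COLOR_RGB2GRAY)
# print horizontal profile across connector mid (x=44,h=29)
c=pix(-65.5,62.7,.239,[50,0,29]);print(c);print([int(v) for v in g[int(c[1]),int(c[0])-70:int(c[0])+70]][::2])
print([tuple(int(x) for x in v) for v in W["img"][int(c[1]),int(c[0])-70:int(c[0])+70][::5]])
E
```

```text
t: 40.98
ee_pos: [597.8, -142.3, 188.9]
orientation: [2.924, 0.402, 0.565]
ft_force: [-0.9, -0.2, -0.0]
width: 44.5
grasp_force: 0.0
t: 41.23
ee_pos: [596.0, -142.3, 191.2]
orientation: [2.924, 0.402, 0.566]
ft_force: [-1.3, -1.0, -0.1]
width: 44.1
grasp_force: 0.0
goal [ 614.1 -145.4  146.5] now [ 596.2 -142.2  191.3] q [-0.26  0.34  1.96  0.05  0.44  0.99] F [ 0.1 -0.8 -0.2] w 43.9
rot [ 0.0019 -0.0016 -0.0006] shift now [-0.5 -1.  48.4] after rot [-0.4 -0.9 48.4]
px [ 87. 191.] ctr(y,s) [88.4 62.6] size [114.3  50.1] ang 87.9 box [[61.0, 6.0], [111.0, 5.0], [116.0, 119.0], [66.0, 121.0]]
px [182. 203.] ctr(y,s) [ 1.9 62.6] size [114.3  48.6] ang 87.9 box [[-25.0, 6.0], [24.0, 5.0], [28.0, 119.0], [-20.0, 121.0]]
px [253. 218.] ctr(y,s) [-65.1  64.5] size [115.3  48.9] ang 76.0 box [[-103.0, 15.0], [-55.0, 3.0], [-27.0, 115.0], [-75.0, 126.0]]
[60. 28.  0.] [217.6 167.8]
[ 60. -28.   0.] [282.2 167.9]
[60. 28. 12.] [216.5 177.1]
[ 60. -28.  12.] [283.2 177.1]
[52. 20. 15.] [226.4 186.4]
[ 52. -20.  15.] [273.4 186.4]
[52. 20. 29.] [225.4 198.2]
[ 52. -20.  29.] [274.3 198.3]
[36. 20. 29.] [226.5 211.3]
[ 36. -20.  29.] [273.3 211.3]
[249.9 199.9]
[61, 67, 81, 78, 63, 99, 102, 80, 47, 30, 80, 118, 100, 58, 59, 76, 194, 132, 111, 112, 113, 124, 64, 59, 112, 119, 34, 23, 25, 51, 120, 82, 24, 20, 23, 106, 119, 24, 25, 23, 81, 119, 67, 24, 23, 21, 113, 117, 60, 58, 115, 161, 176, 177, 178, 180, 179, 166, 153, 133, 112, 90, 83, 86, 90, 94, 95, 97, 98, 102]
[(49, 68, 55), (75, 83, 74), (100, 100, 93), (69, 67, 62), (83, 80, 76), (65, 77, 66), (68, 81, 70), (129, 106, 78), (126, 110, 90), (48, 68, 55), (123, 119, 111), (24, 24, 24), (124, 119, 112), (23, 23, 23), (109, 106, 99), (22, 22, 22), (83, 81, 76), (26, 26, 26), (20, 21, 21), (85, 89, 80), (117, 115, 107), (210, 170, 123), (213, 173, 126), (193, 148, 108), (162, 94, 72), (166, 50, 47), (184, 56, 53), (194, 58, 55)]
```

```bash

echo '[0,0,30,0,0,0,0,0,25,0,0,0,0,0,0,0,0,0]' | python3 jog.py | egrep 'ee_pos|ft_f'
echo '[0,0,5,0,0,0,0,0,0,0,0,0]' | python3 jog.py | egrep 'ee_pos|ft_f'
python3 - <<'E'
from h import *
goal(-65.5,62.7,.239,52,37.5,0)
W=get("wrist")
r=Ro.from_euler("z",YR)*Ro.from_euler("y",-.873);P0=O+Ro.from_euler("z",YR).apply([-12,0,8])
c=proj(W,P0+r.apply([62.7,-65.5,0])+(r*Ro.from_euler("z",.239)).apply([51,0,29]));print(c.round(1))
g=cv2.cvtColor(W["img"],cv2.COLOR_RGB2GRAY)
for k in(0,4,-6):print([int(v) for v in g[int(c[1])+k,170:330]][::2])
E
```

```text
ee_pos: [616.9, -146.1, 137.2]
ft_force: [-0.5, 0.0, -0.3]
ee_pos: [619.7, -146.5, 135.9]
ft_force: [0.2, -1.0, 0.8]
goal [ 625.6 -147.8  118.9] now [ 619.7 -146.5  135.9] q [-0.26  0.47  1.94  0.06  0.34  0.99] F [ 0.2 -1.   0.8] w 44.1
rot [ 0.0014 -0.0015  0.0003] shift now [-1.1 -0.5 18. ] after rot [-1.  -0.4 18. ]
[250.4 229.3]
[86, 89, 73, 63, 48, 39, 24, 75, 113, 112, 80, 59, 52, 40, 41, 41, 39, 40, 40, 38, 27, 24, 101, 63, 59, 97, 113, 101, 21, 20, 26, 29, 91, 148, 115, 20, 23, 18, 24, 60, 116, 115, 31, 22, 24, 24, 41, 115, 115, 33, 23, 23, 23, 21, 115, 116, 77, 57, 94, 78, 25, 25, 40, 40, 41, 39, 37, 41, 40, 154, 165, 170, 173, 175, 176, 176, 173, 172, 169, 169]
[70, 75, 74, 76, 76, 75, 72, 70, 69, 62, 58, 54, 40, 40, 41, 38, 39, 40, 40, 29, 22, 21, 101, 79, 59, 84, 115, 114, 30, 24, 21, 30, 44, 115, 115, 32, 22, 23, 22, 58, 115, 115, 33, 21, 22, 24, 39, 115, 116, 30, 23, 25, 23, 41, 115, 113, 65, 57, 100, 78, 24, 23, 31, 39, 40, 40, 40, 41, 40, 42, 149, 158, 157, 156, 159, 160, 160, 162, 166, 170]
[95, 114, 92, 22, 27, 21, 22, 38, 113, 113, 97, 61, 57, 56, 46, 40, 39, 40, 42, 42, 80, 93, 93, 57, 58, 108, 118, 118, 119, 119, 119, 162, 180, 145, 119, 120, 120, 120, 120, 122, 121, 124, 124, 124, 125, 123, 125, 125, 125, 125, 125, 124, 126, 127, 125, 126, 93, 58, 62, 104, 137, 102, 39, 40, 41, 41, 40, 41, 140, 127, 111, 90, 80, 82, 86, 89, 90, 92, 94, 96]
```

```bash

for i in 1 2; do echo '[0,0,6,0,0,0,0,0,0,0,0,0]' | python3 jog.py | egrep 'ee_pos|ft_f'; done
echo '[-0.5,0,4,0,0,0,0,0,0,0,0,0]' | python3 jog.py | egrep 'ee_pos|ft_f'
```

```text
ee_pos: [622.5, -146.9, 130.6]
ft_force: [0.6, 0.2, -0.5]
ee_pos: [624.6, -147.3, 124.3]
ft_force: [0.3, 0.0, -0.5]
ee_pos: [625.5, -147.7, 120.1]
ft_force: [-0.1, -0.7, -0.6]
```

```bash

echo '[0,0,0,0,0,0,0,0,0,0,0,0,0,0,0,0,0,0,0,0,0,0,0,0]' | python3 jog.py 34 | egrep 'ee_pos|force|width'
python3 - <<'E'
from h import *
o=ctrl.get_obs();R=Ro.from_rotvec(o["orientation"]);e=Ro.from_euler("z",YR)
print("up 10 + out 4:",R.inv().apply(e.apply([-4,0,10])).round(1),"up10",R.inv().apply([0,0,10]).round(1),"rack -y 10:",R.inv().apply(e.apply([0,-10,0])).round(1))
E
```

```text
ee_pos: [625.4, -147.7, 120.6]
ft_force: [0.5, -0.9, -1.7]
width: 38.9
grasp_force: 30.0
up 10 + out 4: [ -0.2   1.2 -10.7] up10 [ 3.5  1.8 -9.2] rack -y 10: [-2.1  9.7  1.1]
```

```bash

echo '[0,0.8,-6.4,0,0,0,0,0.8,-6.4,0,0,0,-2.6,12,1.4,0,0,0,-2.6,12,1.4,0,0,0,-2.6,12,1.4,0,0,0]' | python3 jog.py
echo '[0,0,0,0.038,0,0.07,0,0,0,0.038,0,0.07,0,0,0,0.038,0,0.07,0,0,0,0,0,0,0,0,0,0,0,0]' | python3 jog.py
python3 - <<'E'
from h import *
goal(-90,60,0,52,37.5,0)
W=get("wrist");lean(W,box=(0,0,512,300))
o=ctrl.get_obs();R=Ro.from_rotvec(o["orientation"]);print("down10",R.inv().apply([0,0,-10]).round(1))
# where does far plate end appear vs expected
r=Ro.from_euler("z",YR)*Ro.from_euler("y",-.873)
M=R*(Ro.from_euler("y",.5)*Ro.from_euler("x",np.pi)).inv()
for m in([60,28,0],[60,-28,0],[60,28,12],[60,-28,12],[52,20,29],[52,-20,29]): print(m,proj(W,o["ee_pos"]+M.apply(np.array(m)-[52,0,37.5])).round(1))
g=cv2.cvtColor(W["img"],cv2.COLOR_RGB2GRAY)
for c in(230,250,275):print([int(v) for v in g[160:260,c]][::2])
E
```

```text
t: 43.0
ee_pos: [624.2, -185.4, 133.7]
orientation: [2.923, 0.405, 0.567]
ft_force: [-0.3, -0.3, -1.7]
width: 38.8
grasp_force: 30.0
t: 43.42
ee_pos: [624.1, -185.8, 133.3]
orientation: [-3.071, -0.134, -0.583]
ft_force: [0.2, -1.4, -2.3]
width: 38.8
grasp_force: 30.0
goal [ 627.9 -184.6  117.9] now [ 624.1 -185.8  133.3] q [-0.38  0.5   1.87  0.37  0.46  0.79] F [ 0.2 -1.4 -2.3] w 38.8
rot [ 0.0031 -0.0022  0.0017] shift now [-2.  -1.  15.7] after rot [-1.9 -0.9 15.7]
px [ 31. 250.] ctr(y,s) [81.  65.5] size [110.2  38.4] ang 89.1 box [[61.0, 11.0], [99.0, 10.0], [101.0, 120.0], [63.0, 121.0]]
px [127. 222.] ctr(y,s) [ 1.9 88.7] size [64.  50.3] ang 88.2 box [[-24.0, 57.0], [26.0, 56.0], [28.0, 120.0], [-22.0, 121.0]]
px [249. 213.] ctr(y,s) [-90.6 110.7] size [ 9.9 53.2] ang 89.8 box [[-117.0, 106.0], [-64.0, 106.0], [-64.0, 116.0], [-117.0, 116.0]]
px [262. 271.] ctr(y,s) [-101.9   41. ] size [60.3 31.6] ang 89.8 box [[-118.0, 11.0], [-86.0, 11.0], [-86.0, 71.0], [-118.0, 71.0]]
down10 [-3.7 -0.   9.3]
[60, 28, 0] [205.  192.8]
[60, -28, 0] [296.1 192.9]
[60, 28, 12] [202.8 207.3]
[60, -28, 12] [298.4 207.3]
[52, 20, 29] [215.1 239.2]
[52, -20, 29] [286.  239.2]
[174, 174, 166, 160, 161, 169, 152, 93, 93, 97, 99, 102, 103, 100, 103, 105, 160, 162, 163, 166, 169, 172, 218, 193, 148, 59, 58, 57, 57, 97, 115, 114, 116, 115, 114, 116, 115, 129, 117, 64, 21, 23, 25, 24, 23, 37, 21, 20, 22, 23]
[177, 172, 163, 163, 161, 161, 104, 98, 94, 94, 98, 100, 97, 96, 101, 104, 161, 157, 161, 167, 168, 169, 222, 192, 147, 56, 57, 56, 58, 100, 115, 115, 114, 115, 115, 116, 116, 129, 115, 116, 117, 116, 115, 115, 115, 77, 58, 58, 58, 58]
[185, 179, 176, 166, 167, 162, 164, 173, 166, 159, 128, 99, 101, 100, 96, 98, 160, 161, 162, 140, 116, 113, 125, 113, 98, 57, 58, 58, 58, 100, 115, 115, 115, 115, 115, 115, 116, 127, 115, 33, 21, 20, 23, 23, 22, 69, 76, 78, 78, 75]
```

```bash

echo '[-1.2,-0.4,5,0,0,0,-1,-0.4,5,0,0,0,0,0,0,0,0,0,0,0,0,0,0,0]' | python3 jog.py | egrep 'ee_pos|ft_f'
for i in 1 2 3 4; do echo '[-0.4,0,0.9,0,0,0,0,0,0,0,0,0]' | python3 jog.py | egrep 'ee_pos|ft_force'; done
```

```text
ee_pos: [625.4, -183.6, 121.9]
ft_force: [0.2, -1.1, -2.1]
ee_pos: [625.7, -184.1, 121.5]
ft_force: [-0.1, -0.5, -2.1]
ee_pos: [625.6, -184.3, 120.7]
ft_force: [0.1, 0.0, -2.6]
ee_pos: [626.0, -184.4, 120.0]
ft_force: [1.1, 0.4, -0.9]
ee_pos: [626.6, -184.6, 119.5]
ft_force: [2.2, 1.5, 2.6]
```

```bash

echo '[0,0,0,0,0,0,0,0,0,0,0,0,0,0,0,0,0,0]' | python3 jog.py 48 | egrep 'ee_pos|force|width'
echo '[0,0,-8,0,0,0,0,0,-12,0,0,0,0,0,-30,0,0,0,0,0,-35,0,0,0,0,0,-10,0,0,0]' | python3 jog.py
echo '[0,-20,-5,0,0,0,0,-20,-5,0,0,0,0,-20,-5,0,0,0,0,0,0,0,0,0,0,0,0,0,0,0]' | python3 jog.py
python3 - <<'E'
from h import *
W=get("wrist");np.save("w17.npy",W,allow_pickle=True);plan([600,-100,200]);lean(W)
T=get("top");lean(T)
h=cv2.cvtColor(T["img"][195:225,385:435],cv2.COLOR_RGB2HSV);m=(((h[...,0]<10)|(h[...,0]>170))&(h[...,1]>110)).astype(np.uint8)
print([(c+[385,195]).round(1) for a,c,k in blobs(m,4)])
for a,c,k in blobs(red(T["img"]),20): print(c.round(1))
E
```

```text
ee_pos: [625.2, -184.2, 118.5]
ft_force: [-0.2, 0.2, 0.2]
width: 47.9
grasp_force: 0.0
t: 45.13
ee_pos: [591.0, -188.0, 212.1]
orientation: [-3.071, -0.132, -0.59]
ft_force: [1.5, -0.5, 0.1]
width: 48.2
grasp_force: 0.0
t: 45.55
ee_pos: [580.2, -127.3, 221.7]
orientation: [-3.07, -0.135, -0.584]
ft_force: [-1.1, 0.1, 0.3]
width: 48.1
grasp_force: 0.0
pos [ 580.4 -127.9  221.4] q [-0.31  0.28  1.95  0.26  0.57  0.99] F [-0.3  0.6 -0.1] w 47.9
shift [ 12.5 -26.2  27.9]
px [141. 192.] ctr(y,s) [89.6 87.3] size [64.3 49.4] ang 88.7 box [[64.0, 56.0], [114.0, 55.0], [115.0, 119.0], [66.0, 120.0]]
px [225. 190.] ctr(y,s) [ 3.1 87.2] size [64.3 48.7] ang 87.7 box [[-23.0, 56.0], [26.0, 54.0], [29.0, 118.0], [-20.0, 120.0]]
px [303. 184.] ctr(y,s) [-88.8  87.9] size [62.7 48.7] ang 89.1 box [[-114.0, 57.0], [-65.0, 56.0], [-64.0, 119.0], [-113.0, 120.0]]
px [385. 116.] ctr(y,s) [-277.3  184.7] size [132.2  72.5] ang 76.0 box [[-328.0, 129.0], [-258.0, 112.0], [-226.0, 240.0], [-296.0, 258.0]]
px [488. 128.] ctr(y,s) [-565.2  106.9] size [66.8 41.1] ang 50.4 box [[-602.0, 94.0], [-571.0, 68.0], [-528.0, 119.0], [-560.0, 146.0]]
px [388. 160.] ctr(y,s) [-323.3   20.6] size [171.   95.7] ang 66.2 box [[-402.0, -38.0], [-314.0, -77.0], [-245.0, 80.0], [-333.0, 118.0]]
px [245. 168.] ctr(y,s) [89.1 51.2] size [86.5 46.8] ang 88.2 box [[64.0, 9.0], [111.0, 7.0], [114.0, 94.0], [67.0, 95.0]]
[array([419.8, 208.2])]
[328.8 143.3]
[291.8 147.1]
[221.7 154.8]
[420.3 208.7]
[ 29.  239.5]
```

All three stand straight again at rack y = 89, 2 and -89 mm. I can't tell whether the knock came before or after the switch flipped, so I'll cycle the switch off and on to keep the order right.

```bash

echo '[-36,0,-14,0,0,0,-36,0,-14,0,0,0,-36,0,-14,0,0,0,-36,0,-14,0,0,0,0,38,0,0,0,0]' | python3 jog.py 0
echo '[0,38,0,0,0,0,0,38,0,0,0,0,0,38,0,0,0,0,0,38,0,0,0,0,0,38,0,0,0,0]' | python3 jog.py
python3 - <<'E'
from h import *
C=np.array([474.6,-452.6,0]);r=Ro.from_euler("z",YR)
for z in(180,92): plan(C+r.apply([-4,-58,z]),YR,.373)
E
```

```text
t: 46.07
ee_pos: [418.1, -172.0, 215.9]
orientation: [-3.064, -0.134, -0.562]
ft_force: [-0.3, 1.9, -1.7]
width: 18.3
grasp_force: 0.0
t: 46.48
ee_pos: [445.2, -371.4, 220.4]
orientation: [-3.07, -0.13, -0.582]
ft_force: [0.5, 0.8, 0.1]
width: 0.8
grasp_force: 0.0
pos [ 445.2 -371.4  220.4] q [-0.87  0.31  1.92  0.45  0.74  0.31] F [0.5 0.8 0.1] w 0.8
shift [  2.4 141.4  44.6]
rot [ 0.0021 -0.0018 -0.001 ] shift after rot [  2.4 141.5  44.3]
pos [ 445.2 -371.4  220.4] q [-0.87  0.31  1.92  0.45  0.74  0.31] F [0.5 0.8 0.1] w 0.8
shift [-29.8 141.2 126.5]
rot [ 0.0021 -0.0018 -0.001 ] shift after rot [-29.7 141.5 126.3]
```

```bash

echo '[0,36,0,0,0,0,0,36,0,0,0,0,0,36,0,0,0,0,0,33.4,0,0,0,0,0,0,0,0,0,0]' | python3 jog.py | egrep 'ee_pos|ft_f'
echo '[-7.5,0,31.5,0,0,0,-7.5,0,31.5,0,0,0,-7.5,0,31.5,0,0,0,-7.5,0,31.5,0,0,0,0,0,0,0,0,0]' | python3 jog.py | egrep 'ee_pos|ft_f'
echo '[0,0,0,0,0,0,0,0,0,0,0,0]' | python3 jog.py | egrep 'ee_pos|ft_f'
python3 - <<'E'
from h import *
C=np.array([474.6,-452.6,0]);r=Ro.from_euler("z",YR)
plan(C+r.apply([-4,-8,92]),YR,.373)
E
```

```text
ee_pos: [457.6, -516.2, 220.7]
ft_force: [-0.5, -0.1, 1.4]
ee_pos: [473.6, -504.3, 85.4]
ft_force: [-0.6, 1.7, -0.3]
ee_pos: [476.3, -508.6, 94.0]
ft_force: [-0.5, 0.6, -0.6]
pos [ 476.3 -508.6   94. ] q [-0.97  0.65  1.69  0.53  0.68  0.12] F [-0.5  0.6 -0.6] w 0.5
shift [ -1.5 -47.9   1.4]
rot [ 0.0026 -0.0025  0.0004] shift after rot [ -1.6 -47.9   1.5]
```

```bash

echo '[0,-8,0,0,0,0,0,-8,0,0,0,0,0,-8,0,0,0,0,0,-7,0,0,0,0,0,-6,0,0,0,0]' | python3 jog.py | egrep 'ee_pos|ft_f'
echo '[0,-5,0,0,0,0,0,-4,0,0,0,0,0,0,0,0,0,0]' | python3 jog.py | egrep 'ee_pos|ft_f'
for i in 1 2 3; do echo '[0,-2,0,0,0,0,0,0,0,0,0,0]' | python3 jog.py | egrep 'ee_pos|ft_f'; done
```

```text
ee_pos: [473.3, -470.3, 93.9]
ft_force: [0.1, -1.7, 0.7]
ee_pos: [472.2, -461.0, 92.8]
ft_force: [-0.2, -0.2, -0.4]
ee_pos: [472.1, -459.7, 92.6]
ft_force: [-0.1, -0.6, 0.4]
ee_pos: [471.9, -457.8, 92.4]
ft_force: [1.3, -1.1, 0.4]
ee_pos: [471.6, -455.6, 92.4]
ft_force: [0.6, -0.6, -0.7]
```

```bash

for i in 1 2; do echo '[0,-2,0,0,0,0,0,0,0,0,0,0]' | python3 jog.py | egrep 'ee_pos|ft_f'; done
echo '[0,15,0,0,0,0,0,20,0,0,0,0,0,15,-5,0,0,0,0,0,-35,0,0,0,0,0,-35,0,0,0]' | python3 jog.py | egrep 'ee_pos|ft_f'
echo '[0,0,-35,0,0,0,0,-36,-10,0,0,0,0,-36,0,0,0,0,0,-36,0,0,0,0,0,0,0,0,0,0]' | python3 jog.py | egrep 'ee_pos|ft_f'
python3 - <<'E'
from h import *
C=np.array([474.6,-452.6,0]);r=Ro.from_euler("z",YR)
plan(C+r.apply([-6,54,150]),YR,.373);plan(C+r.apply([-6,54,92]),YR,.373)
T=get("top");h=cv2.cvtColor(T["img"][195:225,385:435],cv2.COLOR_RGB2HSV);m=(((h[...,0]<10)|(h[...,0]>170))&(h[...,1]>110)).astype(np.uint8)
print([(a,(c+[385,195]).round(1)) for a,c,k in blobs(m,4)])
lean(get("wrist"))
E
```

```text
ee_pos: [471.5, -453.6, 92.6]
ft_force: [0.5, -1.1, -1.0]
ee_pos: [471.5, -452.7, 92.9]
ft_force: [0.3, -5.1, -1.8]
ee_pos: [447.4, -502.7, 160.6]
ft_force: [0.8, -0.1, 1.3]
ee_pos: [420.4, -390.6, 203.2]
ft_force: [0.5, -0.7, -0.9]
pos [ 420.4 -390.6  203.2] q [-0.93  0.34  1.93  0.48  0.74  0.22] F [ 0.5 -0.7 -0.9] w 0.2
shift [20.4 12.8 65. ]
rot [-0.0058  0.0009  0.001 ] shift after rot [20.4 12.4 65.1]
pos [ 420.4 -390.6  203.2] q [-0.93  0.34  1.93  0.48  0.74  0.22] F [ 0.5 -0.7 -0.9] w 0.2
shift [ -0.7  13.1 119.1]
rot [-0.0058  0.0009  0.001 ] shift after rot [ -0.8  12.4 119.1]
[(np.int32(18), array([404.8, 209.5]))]
px [80. 43.] ctr(y,s) [-89.9  52. ] size [49.9 95.1] ang 0.9 box [[-116.0, 99.0], [-114.0, 4.0], [-64.0, 5.0], [-66.0, 100.0]]
px [506.  24.] ctr(y,s) [-544.1   72.3] size [41. 13.] ang 58.4 box [[-560.0, 58.0], [-549.0, 51.0], [-528.0, 86.0], [-539.0, 93.0]]
px [15. 61.] ctr(y,s) [-5.2 44.6] size [79.9 37.9] ang 88.7 box [[-25.0, 5.0], [13.0, 4.0], [15.0, 84.0], [-23.0, 85.0]]
```

Switch is off (404.8, the original spot) and all modules are straight. Flipping it on again.

```bash

echo '[10,6,32,0,0,0,10,6,33,0,0,0,-10,0,27,0,0,0,-10.8,0,27,0,0,0,0,0,0,0,0,0]' | python3 jog.py | egrep 'ee_pos|ft_f'
echo '[0,0,0,0,0,0,0,7,0,0,0,0,0,7,0,0,0,0,0,7,0,0,0,0,0,7,0,0,0,0]' | python3 jog.py | egrep 'ee_pos|ft_f'
echo '[0,6,0,0,0,0,0,6,0,0,0,0,0,4,0,0,0,0,0,3,0,0,0,0,0,0,0,0,0,0]' | python3 jog.py | egrep 'ee_pos|ft_f'
for i in 1 2 3; do echo '[0,1.5,0,0,0,0,0,0,0,0,0,0]' | python3 jog.py | egrep 'ee_pos|ft_f'; done
```

```text
ee_pos: [464.8, -404.5, 87.6]
ft_force: [-0.1, 0.9, 0.0]
ee_pos: [469.4, -435.9, 95.2]
ft_force: [-0.4, 0.7, 1.1]
ee_pos: [470.3, -451.4, 93.3]
ft_force: [-0.6, 8.4, 7.4]
ee_pos: [470.3, -451.6, 93.2]
ft_force: [-0.1, 11.9, 9.4]
ee_pos: [470.3, -451.8, 93.1]
ft_force: [-1.4, 16.5, 12.0]
ee_pos: [470.3, -452.1, 93.0]
ft_force: [-2.0, 19.0, 14.3]
```

```bash

echo '[0,-15,0,0,0,0,0,-25,-5,0,0,0,0,-25,-25,0,0,0,0,-10,-35,0,0,0,0,0,-35,0,0,0]' | python3 jog.py | egrep 'ee_pos|ft_f'
echo '[0,0,-30,0,0,0,0,0,0,0,0,0,0,0,0,0,0,0]' | python3 jog.py | egrep 'ee_pos|ft_f'
python3 - <<'E'
from h import *
T=get("top");h=cv2.cvtColor(T["img"][195:225,385:435],cv2.COLOR_RGB2HSV);m=(((h[...,0]<10)|(h[...,0]>170))&(h[...,1]>110)).astype(np.uint8)
print([(a,(c+[385,195]).round(1)) for a,c,k in blobs(m,4)])
lean(get("wrist"));lean(T,box=(200,120,350,200))
E
```

```text
ee_pos: [426.4, -382.7, 185.6]
ft_force: [-0.3, -0.5, -0.3]
ee_pos: [417.2, -388.1, 216.2]
ft_force: [-0.6, 0.3, -0.6]
[(np.int32(48), array([419.8, 208.2]))]
px [20. 54.] ctr(y,s) [-5.  53.7] size [98.  38.6] ang 89.1 box [[-25.0, 5.0], [14.0, 4.0], [15.0, 102.0], [-24.0, 103.0]]
px [91. 45.] ctr(y,s) [-89.9  54.1] size [50.  98.9] ang 0.9 box [[-116.0, 103.0], [-114.0, 4.0], [-64.0, 5.0], [-66.0, 104.0]]
px [504.  29.] ctr(y,s) [-553.4   74.7] size [54.1 16.9] ang 41.4 box [[-579.0, 63.0], [-568.0, 51.0], [-528.0, 86.0], [-539.0, 99.0]]
px [310. 162.] ctr(y,s) [-89.7  58.2] size [106.7  44.8] ang 89.1 box [[-113.0, 5.0], [-68.0, 4.0], [-66.0, 111.0], [-111.0, 112.0]]
px [246. 168.] ctr(y,s) [89.7 59.6] size [98.3 46.3] ang 88.5 box [[65.0, 11.0], [111.0, 10.0], [114.0, 108.0], [68.0, 109.0]]
px [277. 165.] ctr(y,s) [ 1.8 48.5] size [83.6 46. ] ang 87.3 box [[-23.0, 8.0], [23.0, 6.0], [27.0, 89.0], [-19.0, 91.0]]
```

Switch is on, all three modules stand apart and straight, and the robot is clear.

```bash
python3 -c "
from workcell import ctrl
print(ctrl.close_job())"
```

```text
the job is handed in; nothing more can be done
None
```

The job is handed in: back rail over at its stop, all three modules leaning on it about 90 mm apart, and the fume extractor's switch fully on; one module was knocked askew around the first switch-on, so I reset it and cycled the switch off and on again.

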